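# Load adapter sleeves into a two-tier bail-arm wash basket

### The job

Open up the two-tier wash basket, load it and stack it again: lift the upper tray off by its handle and stand it on the clear bench beside the basket, swing both wire bails of the lower basket right out over its ends, and slip every wide-bored adapter sleeve right down over a floor pin, one to a pin, leaving the narrow-bored look-alikes out on the bench. Then swing both bails fully in across the basket and set the tray back on them, square over the basket and fully seated with the bails in the grooves under it. Do not tip the tray, and leave the water bottle standing where it is.

Things in the scene. Friction and masses are not known exactly. Their poses are not given: they have to be found in the camera images.
- basket: fixed lower wash basket of steel wire, 146 (its x) x 270 (its y) x 80 mm high; inside 136 x 260 mm, inner floor 8 mm above the origin. Origin: centre of its underside; y runs along it to its left end. Middle of each end wall scooped to 46 mm high, 76 mm wide. Four pins along its middle line. The bench 0.50 m ahead and 0.44 m right of the robot base is clear for the tray laid lengthways ahead.
- pin_1 (a point): foot of floor pin 1, on the basket's inner floor (pins run from the -y end to the +y end, 56 mm apart): upright steel pin 12 mm thick with a round top 35 mm above this point
- pin_2 (a point): foot of floor pin 2, on the basket's inner floor (pins run from the -y end to the +y end, 56 mm apart): upright steel pin 12 mm thick with a round top 35 mm above this point
- pin_3 (a point): foot of floor pin 3, on the basket's inner floor (pins run from the -y end to the +y end, 56 mm apart): upright steel pin 12 mm thick with a round top 35 mm above this point
- pin_4 (a point): foot of floor pin 4, on the basket's inner floor (pins run from the -y end to the +y end, 56 mm apart): upright steel pin 12 mm thick with a round top 35 mm above this point
- bail_left (a joint): wire bail at the basket's left (+y) end: 0 = swung in, crossbar across the mouth on the side rims; 2.74 = swung out over the end to its stop. With a = 0.40 + value, the bar is 45 cos(a) mm from the pivot towards the basket's middle and 45 sin(a) mm above it. Turns freely and falls to the nearer stop when let go (top of swing at 1.17).
- bail_right (a joint): wire bail at the basket's right (-y) end: 0 = swung in, crossbar across the mouth on the side rims; 2.74 = swung out over the end to its stop. With a = 0.40 + value, the bar is 45 cos(a) mm from the pivot towards the basket's middle and 45 sin(a) mm above it. Turns freely and falls to the nearer stop when let go (top of swing at 1.17).
- bar_left (a point): middle of the crossbar of the left bail: round steel wire 7 mm thick, 155 mm long along the basket's x; can be pinched from above at its middle, over the scooped part of the end wall when it is out.
- bar_right (a point): middle of the crossbar of the right bail: round steel wire 7 mm thick, 155 mm long along the basket's x; can be pinched from above at its middle, over the scooped part of the end wall when it is out.
- pivot_left (a point): hinge line of the left bail, on the basket's middle line: 105 mm towards +y from its centre, 66 mm above its underside; the hinge runs along the basket's x
- pivot_right (a point): hinge line of the right bail: 105 mm towards -y from the basket's centre, 66 mm up
- tray: upper wire tray, 126 (its x) x 226 (its y) mm, walls 43 mm high, 0.5 kg, nine vials held fast in it. Origin: centre of its underside, at the foot of four 12 mm deep cross ribs it stands on; between each pair is a groove 16 mm wide, 63.5 mm either side of the middle, for a swung-in bail bar. Seated, its origin is 75 mm above the basket's and over it, its y along the basket's, either way round.
- handle (a point): middle of the tray's carrying handle: a round bar 10 mm thick and 80 mm long along the tray's y, 100 mm above the tray's origin; nothing within 35 mm below it
- wide_1: adapter sleeve of plain white plastic, a tube 42 mm in outside diameter and 42 mm tall, standing upright on the bench, open right through; wide 18 mm bore, which goes over a basket pin. Origin: centre of its underside. 50 g. Fingers can take it across the outside from above.
- wide_2: adapter sleeve of plain white plastic, a tube 42 mm in outside diameter and 42 mm tall, standing upright on the bench, open right through; wide 18 mm bore, which goes over a basket pin. Origin: centre of its underside. 50 g. Fingers can take it across the outside from above.
- wide_3: adapter sleeve of plain white plastic, a tube 42 mm in outside diameter and 42 mm tall, standing upright on the bench, open right through; wide 18 mm bore, which goes over a basket pin. Origin: centre of its underside. 50 g. Fingers can take it across the outside from above.
- wide_4: adapter sleeve of plain white plastic, a tube 42 mm in outside diameter and 42 mm tall, standing upright on the bench, open right through; wide 18 mm bore, which goes over a basket pin. Origin: centre of its underside. 50 g. Fingers can take it across the outside from above.
- narrow_1: adapter sleeve of plain white plastic, a tube 42 mm in outside diameter and 42 mm tall, standing upright on the bench, open right through; narrow 9 mm bore, which does not go over a pin. Origin: centre of its underside. 50 g. Fingers can take it across the outside from above.
- narrow_2: adapter sleeve of plain white plastic, a tube 42 mm in outside diameter and 42 mm tall, standing upright on the bench, open right through; narrow 9 mm bore, which does not go over a pin. Origin: centre of its underside. 50 g. Fingers can take it across the outside from above.
- water: white water bottle, 48 mm across and 105 mm tall, standing on the bench; not part of the work. Origin: centre of its underside
Mind the look-alikes: they are no part of the job. Leave any pink or turquoise look-alike of the narrow_1 alone.

How it is judged:
By the outcome, as a careful person would: the job done as asked, in the order asked, and still so for the second after the job is handed in, with the robot touching nothing.
Of wide_1, wide_2, wide_3, wide_4 only 2 to 4 are there at a start; the rules pass over those that are not, and their reading is None.
At some moment in a run one of wide_1, wide_2, wide_3, wide_4 may be knocked a few centimetres aside while the robot is not near it.
It also fails if it takes over 210 s, if anything falls off the work surface, if the arm or the gripper's body presses on something with over 40 N, if the wrist force passes 120 N, or if a joint passes its speed limit or range.

### The arm

A 7-joint arm with a two-finger parallel gripper is mounted at the origin on a cart in front of the work surface, level with it; the furniture and walls round the work are solid. World frame = base frame: x ahead of the robot, y to its left, z up, the work surface at z = 0. Lengths are in m, angles in rad, forces in N, time in s.
With the tool pointing down it reaches from about 0.4 to 0.85 m from the base axis. Payload 4.4 kg.
Tool frame: the origin (TCP) lies midway between the tips of the shut fingers; the grasp point (between the pads) lies 19 mm behind it (ctrl.grip_depth is the distance from the TCP to the grasp point, in m); z points along the fingers, y is the line along which they close (so a half turn about z gives the same grasp; the last joint's range is limited). The gripper opens to 94 mm and grips with 3 to 60 N. Pads are 16 mm wide; open, the fingers measure 119 mm over their backs; the gripper's body (75 mm by 177 mm) begins 78 mm behind the grasp point.
Start: joints at [-1.206, 0.628, 0.038, 1.517, -0.027, 0.996, -0.02], TCP at [0.271, 0.591, 0.205] pointing down, gripper open.
Joint ranges: [-3.06, 3.06], [-0.37, 2.12], [-1.25, 1.32], [0.18, 2.47], [-1.1, 4.24], [0.23, 1.98], [-2.94, 2.94]. Speed limits (rad/s): [2.57, 2.57, 3.14, 3.14, 3.14, 3.14, 3.14].

### API

Orientations are given as a unit quaternion [w, x, y, z].
In Python, from bench import ctrl gives the robot as it stands.
- The arm moves only by the tool carry_out, never from a script. Its argument "motion" is a list of rows, each a list of 3 entries, a list of its own where there are three numbers: the shift along the tool's x, y, z in cm, then the turn, a rotation vector about the tool's x, y, z in rad, then the finger opening in cm, from 0 to 9.4. In form: [[[tx, ty, tz], [rx, ry, rz], claw], ...]. A call has 1 to 20 rows; each row is the pose to reach, as a shift and turn from the pose commanded when the call began, along the tool's axes at that moment; what a row does not reach only later rows make up. A row lasts 1/10 s, in which the tool goes at most 50 mm and 8.59 degrees, less where a joint would pass 70% of its speed; a pose out of reach is approached as far as the arm can. A call with a gripper value outside its range is refused whole. The fingers move at their own pace and stop on an object; the grip force is fixed at half the most. Time passes only in rows, so rows that repeat a pose let the fingers close. It gives the time, the measured TCP pose, the force, the opening and the grip force at its end, in the units of the state.
- ctrl.state(): the state, without advancing time (a new reading comes with each control period).
- ctrl.read_camera(name): name is "side" or "top"; returns a dict with "pixels" (420x560x3 uint8, red, green, blue), "range_z" (420x560 float32, m along the optical axis (not along the pixel's ray), 0 where there is no reading), "camera_matrix" (3x3 intrinsics, pixels), "k1" (the pictures are not rectified: a ray, as slopes to the right and down, at radius r is drawn at 1 + k1 r^2 times it, then the intrinsics apply), "R" (3x3) and "t" (3): a world point X has camera coordinates R X + t. Camera axes: x right, y down, z forward; pixel columns grow to the right and rows downward; lengths in m; the calibration is good to about 2 mm. A picture is of the moment at which its call begins.
- ctrl.job_done(): hands the job in; it is judged then, once.
The state is a dict: "time_s": time; "joints": joint angles; "qd": joint speeds; "joint_torque": joint torques, N m; "tcp_pos": TCP position; "eef_rot": TCP orientation; "ft_force": force on the tool from outside, world axes, zero at the start; "ft_torque": the same for the moment, N m; "width": finger opening in m; "gripper_force": force on a finger pad.
Only numpy, scipy, OpenCV 4.12 (cv2) and the standard library are available. Lean on these libraries where they do the work, as an engineer would, in place of code of your own. Each camera call takes 0.05 s, during which the arm holds its last target. There are 200 camera calls.

## Working session

There is one attempt and no reset: what is moved stays moved. The work goes in short steps, Python scripts to look and compute and a tool call to move; the robot and the scene stay as the last step left them, time stands still between calls to the robot, and variables do not carry over. Pictures are saved under pics/ and viewed, at most 14 in all, crops included, and the job is handed in when it is done.

Besides the shell and the picture viewer there is one more tool, called after "Call:" as name(argument=value, ...), one argument or row to a line, values as JSON. carry_out: Moves the arm, as the interface text tells. Its arguments: {"type":"object","properties":{"motion":{"type":"array","items":{"type":"array"}}},"required":["motion"]}

```bash
mkdir -p pics
cat > h.py <<'E'
import numpy as np, cv2
from bench import ctrl
def grab(name, save=None):
    c=ctrl.read_camera(name)
    if save: cv2.imwrite('pics/'+save, c['pixels'][:,:,::-1])
    return c
def undist(c,uv):
    K=c['camera_matrix']; uv=np.atleast_2d(np.asarray(uv,float))
    d=(uv-[K[0,2],K[1,2]])/[K[0,0],K[1,1]]
    s=d.copy()
    for _ in range(20): s=d/(1+c['k1']*(s**2).sum(1,keepdims=True))
    return s
def ray_plane(c,uv,z):
    s=undist(c,uv); r=np.c_[s,np.ones(len(s))]@c['R']; o=-c['R'].T@c['t']
    return o+r*((z-o[2])/r[:,2])[:,None]
def cloud(c):
    h,w=c['range_z'].shape; u,v=np.meshgrid(np.arange(w),np.arange(h))
    s=undist(c,np.c_[u.ravel(),v.ravel()]); Z=c['range_z'].ravel()
    X=(np.c_[s,np.ones(len(s))]*Z[:,None]-c['t'])@c['R']; X[Z==0]=np.nan
    return X.reshape(h,w,3)
def proj(c,X):
    X=np.atleast_2d(X)@c['R'].T+c['t']; s=X[:,:2]/X[:,2:]
    s=s*(1+c['k1']*(s**2).sum(1,keepdims=True)); K=c['camera_matrix']
    return s*[K[0,0],K[1,1]]+[K[0,2],K[1,2]]
E
python3 - <<'E'
from h import *
for n in('top','side'):
    c=grab(n,n+'0.png'); print(n,c['camera_matrix'].round(1).tolist(),c['k1'],(-c['R'].T@c['t']).round(3),c['R'].round(2).tolist())
s=ctrl.state(); print({k:np.round(v,3).tolist() for k,v in s.items()},ctrl.grip_depth)
E
```

```text
top [[447.7, 0.0, 280.2], [0.0, 447.7, 206.1], [0.0, 0.0, 1.0]] 0.03054200984044233 [0.298 0.09  1.239] [[-0.01, -1.0, 0.0], [-0.99, 0.01, -0.17], [0.17, -0.01, -0.99]]
side [[490.1, 0.0, 283.1], [0.0, 490.1, 209.2], [0.0, 0.0, 1.0]] -0.14006234292284173 [0.536 0.987 0.875] [[-1.0, 0.03, 0.01], [0.01, 0.64, -0.77], [-0.03, -0.77, -0.64]]
{'time_s': 0.1, 'joints': [-1.206, 0.629, 0.038, 1.518, -0.027, 0.996, -0.02], 'qd': [-0.0, -0.001, 0.001, -0.003, 0.0, 0.002, 0.002], 'joint_torque': [0.003, -55.079, 1.147, -18.711, -0.052, 0.019, 0.0], 'tcp_pos': [0.271, 0.59, 0.205], 'eef_rot': [-0.0, 0.214, 0.977, -0.001], 'ft_force': [0.258, -0.627, -0.643], 'ft_torque': [-0.018, -0.012, -0.007], 'gripper_force': 0.0, 'width': 0.094} 0.0188
```

View pics/top0.png

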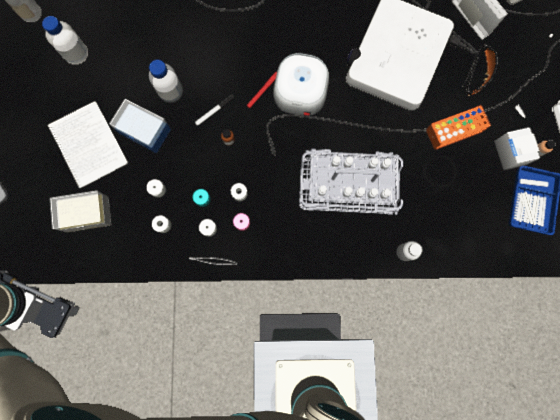

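View pics/side0.png

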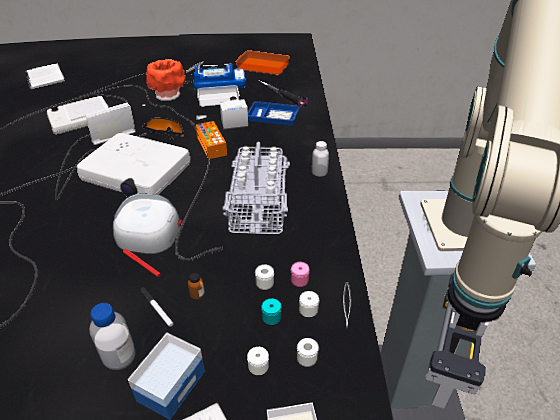

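The top view shows the basket with tray at about (351,182) and the water bottle at (410,251). White sleeves stand at (155,187), (160,224), (207,227) and (239,191). The turquoise look-alike is at (201,197) and the pink one at (241,221). The side view shows the same sleeves at (264,276), (308,303), (258,360) and (307,350).

Candidates are the four white sleeves, wide or narrow by bore. Pink and turquoise are excluded. I'll check with one close crop.

Run:
```python
from h import *
c=grab('top'); d=grab('side')
p=c['pixels'][:,:,::-1]
q=d['pixels'][:,:,::-1]
a=cv2.resize(p[170:250,140:260],(600,400)[:2],interpolation=cv2.INTER_CUBIC)
a=cv2.resize(p[175:240,140:260],(554,300),interpolation=cv2.INTER_CUBIC)
b=cv2.resize(p[140:225,290:415],(441,300),interpolation=cv2.INTER_CUBIC)
e=cv2.resize(q[135:245,210:300],(245,300),interpolation=cv2.INTER_CUBIC)
o=np.zeros((600,800,3),np.uint8); o[:300,:554]=a; o[:300,555:800]=e; o[300:,:441]=b
cv2.imwrite('pics/crop1.png',o)
W=cloud(c); hsv=cv2.cvtColor(p,cv2.COLOR_BGR2HSV)
# sleeves tops
for u,v in [(155,187),(160,224),(207,227),(239,191),(201,197),(241,221)]:
    sub=W[v-13:v+14,u-13:u+14].reshape(-1,3); uv=np.stack(np.meshgrid(np.arange(u-13,u+14),np.arange(v-13,v+14)),-1).reshape(-1,2)
    m=(sub[:,2]>.035)&(sub[:,2]<.05)
    x=sub[m]; g=p[v-13:v+14,u-13:u+14].max(2).reshape(-1)
    (cx,cy),r=cv2.minEnclosingCircle(uv[m].astype(np.float32))
    ctr=ray_plane(c,[[cx,cy]],.042)[0]
    dist=np.linalg.norm(x[:,:2]-ctr[:2],axis=1)
    gm=g[m]; 
    dark=((np.linalg.norm(uv-[cx,cy],axis=1)<6)&(g<110)).sum()
    print((u,v),x.mean(0).round(4),ctr.round(4),round(r,1),'dark',dark)
# basket
m=(W[...,2]>.05)&(W[...,0]>.3)&(W[...,0]<.65)&(W[...,1]<.1)&(W[...,1]>-.25)
x=W[m]; print(np.nanpercentile(x,[0,1,50,99,100],axis=0).round(3))
for lo,hi in((.06,.09),(.09,.13),(.13,.16),(.165,.2)):
    k=x[(x[:,2]>lo)&(x[:,2]<hi)]
    print(lo,len(k)); 
    if len(k)>5: print(cv2.minAreaRect((k[:,:2]*1000).astype(np.float32)))
```

```text
(155, 187) [0.5619 0.4273 0.0412] [0.5611 0.4268 0.042 ] 7.8 dark 0
(160, 224) [0.4618 0.4094 0.0413] [0.4617 0.4088 0.042 ] 7.9 dark 18
(207, 227) [0.4504 0.2808 0.0414] [0.4504 0.2804 0.042 ] 7.9 dark 2
(239, 191) [0.5485 0.1967 0.0411] [0.548  0.1964 0.042 ] 7.8 dark 17
(201, 197) [0.5338 0.2997 0.0411] [0.5333 0.2994 0.042 ] 7.8 dark 2
(241, 221) [0.4649 0.1897 0.0414] [0.4647 0.1893 0.042 ] 7.8 dark 2
[[ 0.358 -0.25   0.05 ]
 [ 0.371 -0.244  0.062]
 [ 0.56  -0.112  0.091]
 [ 0.642  0.019  0.179]
 [ 0.65   0.029  0.185]]
0.06 2171
((504.72760009765625, -112.56072998046875), (284.0289001464844, 285.0989990234375), 88.06904602050781)
0.09 2393
((501.4844970703125, -124.09547424316406), (269.3407287597656, 253.58908081054688), 86.06864166259766)
0.13 353
((565.7623291015625, -106.95729064941406), (175.97425842285156, 96.06641387939453), 86.2631607055664)
0.165 177
((566.3427734375, -106.67765808105469), (105.65796661376953, 11.058392524719238), 86.16755676269531)
```

View pics/crop1.png

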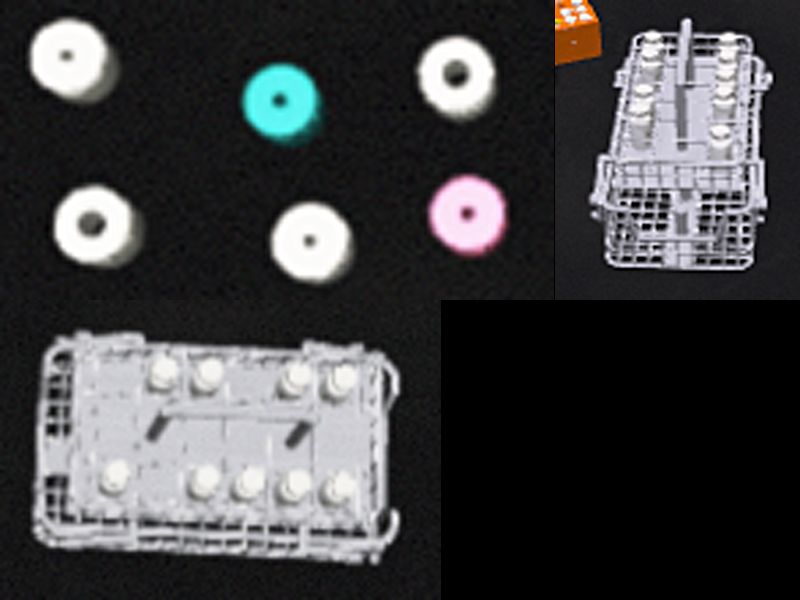

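The crop shows wide bores at top pixels (160,224) and (239,191). The bores at (155,187) and (207,227) are narrow, like the turquoise and pink ones. So two wide sleeves are present. The tray sits on swung-in bails, with the handle along the basket.

```bash
cat >> h.py <<'E'
from scipy.spatial.transform import Rotation as Rn
def st():
    s=ctrl.state(); q=s['eef_rot']; R=Rn.from_quat([q[1],q[2],q[3],q[0]])
    return s,np.array(s['tcp_pos']),R
def plan(*wps):
    """wps: (x,y,z,yaw of tool y in deg). prints shift cm, rotvec in tool frame"""
    s,p,R=st(); yv=R.apply([0,1,0]); print('t',round(s['time_s'],2),'tcp',p.round(4),'yawy',round(np.degrees(np.arctan2(yv[1],yv[0])),1),'w',round(s['width'],4),'F',np.round(s['ft_force'],1))
    for x,y,z,a in wps:
        a=np.radians(a); Y=np.array([np.cos(a),np.sin(a),0]); Z=np.array([0,0,-1.]); T=Rn.from_matrix(np.c_[np.cross(Y,Z),Y,Z])
        print((100*R.inv().apply(np.array([x,y,z])-p)).round(2).tolist(),(R.inv()*T).as_rotvec().round(3).tolist())
E
python3 - <<'E'
from h import *
plan((.5,.24,.34,25),(.566,-.107,.26,-3.8),(.566,-.107,.156,-3.8))
c=grab('top');W=cloud(c)
m=(W[...,0]>.48)&(W[...,0]<.66)&(W[...,1]<.06)&(W[...,1]>-.26)
x=W[m]
for lo,hi in((.066,.095),(.1,.14),(.14,.16),(.172,.2)):
    k=x[(x[:,2]>lo)&(x[:,2]<hi)]
    print(lo,len(k),cv2.minAreaRect((k[:,:2]*1000).astype(np.float32)))
print(np.histogram(x[:,2],np.arange(.0,.2,.01)))
v=(c['range_z']>0); 
b=W[235:265,398:425].reshape(-1,3); b=b[b[:,2]>.03]; print('water',b.mean(0),b.min(0),b.max(0))
E
```

```text
t 0.2 tcp [0.2712 0.5903 0.2049] yawy 65.3 w 0.094 F [-0.  -0.5 -1. ]
[-35.41, -22.29, -13.48] [-0.001, 0.0, 0.704]
[-55.9, -51.05, -5.45] [-0.001, 0.001, 1.206]
[-55.9, -51.04, 4.95] [-0.001, 0.001, 1.206]
0.066 2893 ((568.070556640625, -107.27775573730469), (267.77740478515625, 168.1873321533203), 87.2845458984375)
0.1 1766 ((566.0892944335938, -107.48619079589844), (226.39443969726562, 126.66806030273438), 86.1742935180664)
0.14 20 ((563.4319458007812, -106.27734375), (110.3488998413086, 4.219491481781006), 86.10348510742188)
0.172 160 ((566.1905517578125, -106.87010192871094), (97.744384765625, 10.26323413848877), 85.46890258789062)
(array([ 893,   56,   70,   13,  112,   25,   53,  391, 1572,  965,  574,
        667,  192,  333,    9,   11,   17,  127,   38]), array([0.  , 0.01, 0.02, 0.03, 0.04, 0.05, 0.06, 0.07, 0.08, 0.09, 0.1 ,
       0.11, 0.12, 0.13, 0.14, 0.15, 0.16, 0.17, 0.18, 0.19]))
water [ 0.37788325 -0.24787583  0.08174057] [ 0.35583309 -0.27688156  0.030627  ] [ 0.40227175 -0.23142819  0.10938877]
```

Call:
carry_out(
  motion=[
    [[-5,-3,-6],[0,0,0.1],3],
    [[-15,-9,-13.5],[0,0,0.3],3],
    [[-35.4,-22.3,-13.5],[0,0,0.7],3],
    [[-35.4,-22.3,-13.5],[0,0,0.7],3],
    [[-35.4,-22.3,-13.5],[0,0,0.7],3],
    [[-35.4,-22.3,-13.5],[0,0,0.7],3],
    [[-35.4,-22.3,-13.5],[0,0,0.7],3],
    [[-35.4,-22.3,-13.5],[0,0,0.7],3],
    [[-55.9,-51,-5.5],[0,0,1.206],3],
    [[-55.9,-51,-5.5],[0,0,1.206],3],
    [[-55.9,-51,-5.5],[0,0,1.206],3],
    [[-55.9,-51,-5.5],[0,0,1.206],3],
    [[-55.9,-51,-5.5],[0,0,1.206],3],
    [[-55.9,-51,-5.5],[0,0,1.206],3],
    [[-55.9,-51,-5.5],[0,0,1.206],3],
    [[-55.9,-51,-5.5],[0,0,1.206],3],
    [[-55.9,-51,-5.5],[0,0,1.206],3],
    [[-55.9,-51,-5.5],[0,0,1.206],3],
    [[-55.9,-51,-5.5],[0,0,1.206],3],
    [[-55.9,-51,-5.5],[0,0,1.206],3],
  ],
)

```text
time_s: 2.25
tcp_pos: [0.5665, -0.1038, 0.2606]
eef_rot: [-0.0, 0.729, 0.685, 0.001]
ft_force: [0.4, -0.3, -0.5]
width: 0.0297
gripper_force: 0.0
```

Run:
```python
from h import *
plan((.566,-.1072,.156,-3.85))
c=grab('top');W=cloud(c)
p=c['pixels'][:,:,::-1]
for u,v in [(160,224),(239,191)]:
    s=p[v-13:v+14,u-13:u+14]; print((u,v),(s.min(2)>150).sum())
```

```text
t 2.25 tcp [ 0.5665 -0.1038  0.2606] yawy -3.6 w 0.0297 F [ 0.4 -0.3 -0.5]
[-0.36, -0.03, 10.46] [0.0, -0.001, 0.004]
(160, 224) 187
(239, 191) 183
```

Call:
carry_out(
  motion=[
    [[-0.2,0,2],[0,0,0],3],
    [[-0.2,0,5],[0,0,0],3],
    [[-0.2,0,8],[0,0,0],3],
    [[-0.2,0,10.4],[0,0,0],3],
    [[-0.2,0,10.4],[0,0,0],3],
    [[-0.2,0,10.4],[0,0,0],3],
    [[-0.2,0,10.4],[0,0,0],0],
    [[-0.2,0,10.4],[0,0,0],0],
    [[-0.2,0,10.4],[0,0,0],0],
    [[-0.2,0,10.4],[0,0,0],0],
    [[-0.2,0,10.4],[0,0,0],0],
    [[-0.2,0,10.4],[0,0,0],0],
  ],
)

```text
time_s: 3.5
tcp_pos: [0.5684, -0.1084, 0.1576]
eef_rot: [0.002, 0.73, 0.683, 0.001]
ft_force: [4.0, 0.1, 5.7]
width: 0.009
gripper_force: 30.0
```

Run:
```python
from h import *
s,p,R=st()
plan((p[0],p[1],.30,-3.85),(.50,-.44,.30,-90),(.50,-.44,.086,-90)); print(s['gripper_force'])
```

```text
t 3.5 tcp [ 0.5684 -0.1084  0.1576] yawy -3.8 w 0.009 F [4.  0.1 5.7]
[-0.0, 0.06, -14.24] [0.005, 0.0, 0.001]
[-33.54, -4.58, -14.25] [0.004, -0.003, 1.505]
[-33.54, -4.67, 7.15] [0.004, -0.003, 1.505]
30.001680850982666
```

Call:
carry_out(
  motion=[
    [[0,0,-0.5],[0,0,0],0],
    [[0,0,-1.5],[0,0,0],0],
    [[0,0,-3],[0,0,0],0],
    [[0,0,-5],[0,0,0],0],
    [[0,0,-7],[0,0,0],0],
    [[0,0,-9],[0,0,0],0],
    [[0,0,-11],[0,0,0],0],
    [[0,0,-12.5],[0,0,0],0],
    [[0,0,-13.5],[0,0,0],0],
    [[0,0,-14],[0,0,0],0],
    [[-0.5,0,-14],[0,0,0.02],0],
    [[-1.5,0,-14],[0,0,0.06],0],
    [[-3,0,-14],[0,0,0.12],0],
    [[-5,0,-14],[0,0,0.2],0],
    [[-7,0,-14],[0,0,0.3],0],
    [[-9,0,-14],[0,0,0.4],0],
    [[-11,0,-14],[0,0,0.5],0],
    [[-13,0,-14],[0,0,0.6],0],
    [[-15,0,-14],[0,0,0.7],0],
    [[-16.5,0,-14],[0,0,0.78],0],
  ],
)

```text
time_s: 5.5
tcp_pos: [0.5539, -0.2761, 0.2959]
eef_rot: [0.0, 0.937, 0.35, -0.001]
ft_force: [-0.5, 0.1, -4.6]
width: 0.0089
gripper_force: 30.0
```

Run:
```python
from h import *
s,p,R=st()
plan((.50,-.44,.30,-90),(.50,-.44,.085,-90)); print(s['gripper_force'],s['joints'])
```

```text
t 5.5 tcp [ 0.5539 -0.2761  0.2959] yawy -49.0 w 0.0089 F [-0.5  0.1 -4.6]
[-14.82, 8.83, -0.38] [0.001, 0.002, 0.716]
[-14.77, 8.83, 21.12] [0.001, 0.002, 0.716]
29.998446106910706 [ 0.02042944  0.57804224  0.68056045  1.49761765 -0.37533256  1.20029281
 -0.09696043]
```

Call:
carry_out(
  motion=[
    [[-1.5,0.9,0],[0,0,0.07],0],
    [[-3,1.8,0],[0,0,0.15],0],
    [[-5,3,0],[0,0,0.25],0],
    [[-7,4.2,0],[0,0,0.35],0],
    [[-9,5.4,0],[0,0,0.45],0],
    [[-11,6.6,0],[0,0,0.55],0],
    [[-12.5,7.5,0],[0,0,0.62],0],
    [[-13.5,8.2,1],[0,0,0.67],0],
    [[-14.3,8.7,2],[0,0,0.7],0],
    [[-14.5,8.8,4],[0,0,0.712],0],
    [[-14.5,8.8,6],[0,0,0.712],0],
    [[-14.5,8.8,8],[0,0,0.712],0],
    [[-14.5,8.8,10],[0,0,0.712],0],
    [[-14.5,8.8,12],[0,0,0.712],0],
    [[-14.5,8.8,14],[0,0,0.712],0],
    [[-14.5,8.8,16],[0,0,0.712],0],
    [[-14.5,8.8,17.5],[0,0,0.712],0],
    [[-14.5,8.8,18.5],[0,0,0.712],0],
    [[-14.5,8.8,18.5],[0,0,0.712],0],
    [[-14.5,8.8,18.5],[0,0,0.712],0],
  ],
)

```text
time_s: 7.5
tcp_pos: [0.5053, -0.4353, 0.1118]
eef_rot: [0.0, 1.0, 0.006, 0.0]
ft_force: [0.2, -0.7, -4.0]
width: 0.0088
gripper_force: 30.0
```

Run:
```python
from h import *
s,p,R=st()
plan((.50,-.44,.085,-90)); print(s['gripper_force'],s['joints'])
```

```text
t 7.5 tcp [ 0.5053 -0.4353  0.1118] yawy -89.3 w 0.0088 F [ 0.2 -0.7 -4. ]
[-0.53, 0.47, 2.68] [0.001, -0.0, 0.013]
29.999063909053802 [ 0.2824108   0.87005946  0.72420893  1.56505314 -0.66341671  0.96505352
 -0.33906513]
```

Call:
carry_out(
  motion=[
    [[-0.3,0.3,1],[0,0,0.01],0],
    [[-0.5,0.4,1.8],[0,0,0.013],0],
    [[-0.5,0.4,2.3],[0,0,0.013],0],
    [[-0.5,0.4,2.6],[0,0,0.013],0],
    [[-0.5,0.4,2.8],[0,0,0.013],0],
    [[-0.5,0.4,2.9],[0,0,0.013],0],
    [[-0.5,0.4,2.9],[0,0,0.013],0],
    [[-0.5,0.4,2.9],[0,0,0.013],0],
  ],
)

```text
time_s: 8.3
tcp_pos: [0.5003, -0.4387, 0.083]
eef_rot: [-0.0, 1.0, -0.0, 0.0]
ft_force: [-1.1, 1.7, 0.5]
width: 0.0088
gripper_force: 30.0
```

Run:
```python
from h import *
plan((.50,-.44,.084,-90))
```

```text
t 8.3 tcp [ 0.5003 -0.4387  0.083 ] yawy -90.0 w 0.0088 F [-1.1  1.7  0.5]
[-0.03, 0.13, -0.1] [-0.0, -0.0, -0.0]
```

Call:
carry_out(
  motion=[
    [[0,0,0],[0,0,0],3],
    [[0,0,0],[0,0,0],3],
    [[0,0,0],[0,0,0],3],
    [[0,0,0],[0,0,0],3],
    [[0,0,-1],[0,0,0],3],
    [[0,0,-3],[0,0,0],3],
    [[0,0,-7],[0,0,0],3],
    [[0,0,-12],[0,0,0],3],
    [[0,0,-17],[0,0,0],3],
    [[0,0,-21],[0,0,0],3],
    [[0,0,-21],[0,0,0],3],
    [[0,0,-21],[0,0,0],3],
  ],
)

```text
time_s: 9.5
tcp_pos: [0.5003, -0.4393, 0.2939]
eef_rot: [0.001, 1.0, -0.0, 0.001]
ft_force: [-0.0, 0.5, -0.5]
width: 0.0298
gripper_force: 0.0
```

Run:
```python
from h import *
c=grab('top'); d=grab('side'); p=c['pixels'][:,:,::-1]; q=d['pixels'][:,:,::-1]
a=cv2.resize(p[140:260,290:530],(600,300),interpolation=cv2.INTER_CUBIC)
b=cv2.resize(q[50:250,160:360],(300,300),interpolation=cv2.INTER_CUBIC)
o=np.zeros((600,800,3),np.uint8); o[:300,:600]=a; o[300:,:300]=b
b=cv2.resize(p[145:220,295:410],(460,300),interpolation=cv2.INTER_CUBIC); o[300:,310:770]=b
cv2.imwrite('pics/c2.png',o)
W=cloud(c)
m=(W[...,0]>.47)&(W[...,0]<.68)&(W[...,1]<.06)&(W[...,1]>-.26); x=W[m]
for lo,hi in((.05,.12),(.07,.10)):
    k=x[(x[:,2]>lo)&(x[:,2]<hi)]; print(lo,len(k),cv2.minAreaRect((k[:,:2]*1000).astype(np.float32)))
T=np.array([.5,-.44,0]); k=W[(W[...,2]>.025)&(W[...,2]<.12)&(abs(W[...,0]-.5)<.14)&(abs(W[...,1]+.44)<.09)]
print('tray',cv2.minAreaRect((k[:,:2]*1000).astype(np.float32)))
plan()
```

```text
0.05 1138 ((566.1621704101562, -106.83732604980469), (268.67010498046875, 168.96737670898438), 86.44293212890625)
0.07 1022 ((565.7107543945312, -106.80926513671875), (268.67010498046875, 168.06265258789062), 86.44293212890625)
tray ((581.0017700195312, -437.4347229003906), (126.70069885253906, 67.32719421386719), 89.93232727050781)
t 9.6 tcp [ 0.4998 -0.4381  0.2912] yawy -90.0 w 0.0298 F [0.1 0.  0.2]
```

View pics/c2.png

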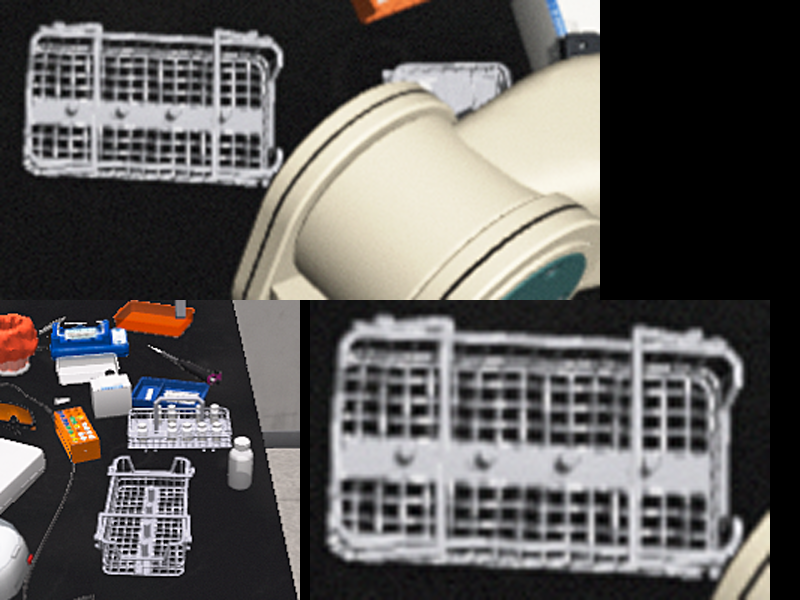

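The tray stands upright on the bench. Both bails lie across the basket, with bars at about (445,430) and (637,430) in the crop, and the four pins are visible along the middle strip.

```bash
cat >> h.py <<'E'
C=np.array([.566,-.107]); TH=np.radians(-3.8)
def B(x,y): return C+np.array([np.cos(TH)*x-np.sin(TH)*y, np.sin(TH)*x+np.cos(TH)*y])
E
python3 - <<'E'
from h import *
b=B(0,-.0635);print(b)
plan((*b,.29,-93.8),(*b,.16,-93.8))
c=grab('top'); pins=np.array([[318.75,184.5],[338.75,185],[359.5,185.5],[380.5,185.75]])
print(ray_plane(c,pins,.04).round(4)); print([B(0,y).round(4) for y in(.084,.028,-.028,-.084)])
E
```

```text
[ 0.56179161 -0.17036039]
t 9.6 tcp [ 0.4998 -0.4381  0.2912] yawy -90.0 w 0.0298 F [0.1 0.  0.2]
[6.19, -26.77, 0.16] [-0.002, 0.001, 0.066]
[6.21, -26.75, 13.16] [-0.002, 0.001, 0.066]
[[ 0.5646 -0.0227  0.04  ]
 [ 0.5626 -0.0774  0.04  ]
 [ 0.5604 -0.1342  0.04  ]
 [ 0.559  -0.1915  0.04  ]]
[array([ 0.5716, -0.0232]), array([ 0.5679, -0.0791]), array([ 0.5641, -0.1349]), array([ 0.5604, -0.1908])]
```

Call:
carry_out(
  motion=[
    [[3,-13,0],[0,0,0.03],3],
    [[6.2,-26.8,0],[0,0,0.066],3],
    [[6.2,-26.8,0],[0,0,0.066],3],
    [[6.2,-26.8,0],[0,0,0.066],3],
    [[6.2,-26.8,0],[0,0,0.066],3],
    [[6.2,-26.8,0],[0,0,0.066],3],
    [[6.2,-26.8,0],[0,0,0.066],3],
    [[6.2,-26.8,0],[0,0,0.066],3],
    [[6.2,-26.8,4],[0,0,0.066],3],
    [[6.2,-26.8,8],[0,0,0.066],3],
    [[6.2,-26.8,13.2],[0,0,0.066],3],
    [[6.2,-26.8,13.2],[0,0,0.066],3],
    [[6.2,-26.8,13.2],[0,0,0.066],3],
    [[6.2,-26.8,13.2],[0,0,0.066],3],
    [[6.2,-26.8,13.2],[0,0,0.066],3],
  ],
)

```text
time_s: 11.15
tcp_pos: [0.5635, -0.1723, 0.1629]
eef_rot: [0.001, 0.999, -0.033, 0.002]
ft_force: [-0.2, -0.1, -0.2]
width: 0.0303
gripper_force: 0.0
```

Run:
```python
from h import *
b=B(0,-.0635)
plan((*b,.0735,-93.8))
s=ctrl.state();print(s['joints'])
```

```text
t 11.15 tcp [ 0.5635 -0.1723  0.1629] yawy -93.8 w 0.0303 F [-0.2 -0.1 -0.2]
[-0.22, -0.19, 8.94] [0.001, -0.004, -0.0]
[-0.23540621  0.72853263  0.82338454  1.75670659 -0.64703818  0.94510744
 -0.78089484]
```

Go down and pinch the bar.

Call:
carry_out(
  motion=[
    [[-0.2,-0.2,3],[0,0,0],3],
    [[-0.2,-0.2,6],[0,0,0],3],
    [[-0.2,-0.2,8],[0,0,0],3],
    [[-0.2,-0.2,8.9],[0,0,0],3],
    [[-0.2,-0.2,8.9],[0,0,0],3],
    [[-0.2,-0.2,8.9],[0,0,0],3],
    [[-0.2,-0.2,8.9],[0,0,0],0],
    [[-0.2,-0.2,8.9],[0,0,0],0],
    [[-0.2,-0.2,8.9],[0,0,0],0],
    [[-0.2,-0.2,8.9],[0,0,0],0],
    [[-0.2,-0.2,8.9],[0,0,0],0],
  ],
)

```text
time_s: 12.25
tcp_pos: [0.5607, -0.1698, 0.072]
eef_rot: [0.001, 0.999, -0.033, 0.001]
ft_force: [0.7, -1.9, 3.1]
width: 0.0061
gripper_force: 30.0
```

Call:
carry_out(
  motion=[
    [[0,0.17,-0.4],[0,0,0],0],
    [[0,0.43,-0.79],[0,0,0],0],
    [[0,1.01,-1.48],[0,0,0],0],
    [[0,1.71,-2.04],[0,0,0],0],
    [[0,2.51,-2.44],[0,0,0],0],
    [[0,3.38,-2.68],[0,0,0],0],
    [[0,4.27,-2.75],[0,0,0],0],
    [[0,5.16,-2.63],[0,0,0],0],
    [[0,6.01,-2.34],[0,0,0],0],
    [[0,6.79,-1.89],[0,0,0],0],
    [[0,7.46,-1.29],[0,0,0],0],
    [[0,8.0,-0.57],[0,0,0],0],
    [[0,8.0,-0.57],[0,0,0],0],
    [[0,8.0,-0.57],[0,0,0],0],
  ],
)

```text
time_s: 13.65
tcp_pos: [0.5549, -0.2493, 0.0767]
eef_rot: [0.001, 0.999, -0.033, -0.0]
ft_force: [-0.0, -0.7, 0.5]
width: 0.0061
gripper_force: 30.0
```

Call:
carry_out(
  motion=[
    [[0,0,0],[0,0,0],2.5],
    [[0,0,0],[0,0,0],2.5],
    [[0,0,0],[0,0,0],2.5],
    [[0,0,-2],[0,0,0],2.5],
    [[0,0,-5],[0,0,0],2.5],
    [[0,0,-9],[0,0,0],2.5],
    [[0,-5,-9],[0,0,0],3],
    [[0,-10,-9],[0,0,0],3],
    [[0,-15,-9],[0,0,0],3],
    [[0,-20.6,-9],[0,0,0],3],
    [[0,-20.6,-9],[0,0,0],3],
    [[0,-20.6,-9],[0,0,0],3],
    [[0,-20.6,-9],[0,0,0],3],
    [[0,-20.6,-9],[0,0,0],3],
  ],
)

```text
time_s: 15.05
tcp_pos: [0.5685, -0.0456, 0.1675]
eef_rot: [0.001, 0.999, -0.035, 0.0]
ft_force: [-0.1, -0.5, 0.7]
width: 0.03
gripper_force: 0.0
```

Run:
```python
from h import *
plan((*B(0,.0635),.0735,-93.8))
d=grab('side','s3.png')
W=cloud(d); k=W[(W[...,0]>.46)&(W[...,0]<.68)&(W[...,1]<-.225)&(W[...,1]>-.3)&(W[...,2]>.05)&(W[...,2]<.13)]
print(len(k),k.min(0),k.max(0))
```

```text
t 15.05 tcp [ 0.5685 -0.0456  0.1675] yawy -94.0 w 0.03 F [-0.1 -0.5  0.7]
[0.15, -0.22, 9.4] [0.001, -0.0, -0.003]
161 [ 0.47853304 -0.25812104  0.05020379] [ 0.63911774 -0.22504148  0.08112351]
```

Call:
carry_out(
  motion=[
    [[0.1,-0.2,3],[0,0,0],3],
    [[0.1,-0.2,6],[0,0,0],3],
    [[0.1,-0.2,8],[0,0,0],3],
    [[0.1,-0.2,9.3],[0,0,0],3],
    [[0.1,-0.2,9.3],[0,0,0],3],
    [[0.1,-0.2,9.3],[0,0,0],3],
    [[0.1,-0.2,9.3],[0,0,0],0],
    [[0.1,-0.2,9.3],[0,0,0],0],
    [[0.1,-0.2,9.3],[0,0,0],0],
    [[0.1,-0.2,9.3],[0,0,0],0],
    [[0.1,-0.2,9.3],[0,0,0],0],
  ],
)

```text
time_s: 16.2
tcp_pos: [0.5703, -0.0431, 0.0749]
eef_rot: [0.001, 0.999, -0.034, 0.001]
ft_force: [-1.3, -3.8, 2.8]
width: 0.0057
gripper_force: 30.0
```

Call:
carry_out(
  motion=[
    [[0,-0.17,-0.4],[0,0,0],0],
    [[0,-0.43,-0.79],[0,0,0],0],
    [[0,-1.01,-1.48],[0,0,0],0],
    [[0,-1.71,-2.04],[0,0,0],0],
    [[0,-2.51,-2.44],[0,0,0],0],
    [[0,-3.38,-2.68],[0,0,0],0],
    [[0,-4.27,-2.75],[0,0,0],0],
    [[0,-5.16,-2.63],[0,0,0],0],
    [[0,-6.01,-2.34],[0,0,0],0],
    [[0,-6.79,-1.89],[0,0,0],0],
    [[0,-7.46,-1.29],[0,0,0],0],
    [[0,-8.0,-0.57],[0,0,0],0],
    [[0,-8.0,-0.57],[0,0,0],0],
    [[0,-8.0,-0.57],[0,0,0],0],
    [[0,-8.0,-0.57],[0,0,0],2.5],
    [[0,-8.0,-0.57],[0,0,0],2.5],
    [[0,-8.0,-0.57],[0,0,0],2.5],
    [[0,-8.0,-3],[0,0,0],2.5],
    [[0,-8.0,-7],[0,0,0],2.5],
    [[0,-8.0,-12],[0,0,0],2.5],
  ],
)

```text
time_s: 18.2
tcp_pos: [0.5731, 0.0398, 0.1937]
eef_rot: [-0.0, 0.999, -0.033, -0.003]
ft_force: [1.3, 0.7, 0.3]
width: 0.0251
gripper_force: 0.0
```

Run:
```python
from h import *
plan((.548,.1964,.19,-93.8),(.548,.1964,.19,-90))
```

```text
t 18.2 tcp [0.5731 0.0398 0.1937] yawy -93.8 w 0.0251 F [1.3 0.7 0.3]
[-3.53, -15.47, 0.39] [-0.0, 0.005, 0.0]
[-3.53, -15.47, 0.39] [-0.001, 0.005, -0.066]
```

Call:
carry_out(
  motion=[
    [[-7,-5,-1],[0,0,0],6],
    [[-14.5,-11,-2],[0,0,0],6],
    [[-14.5,-11,-2],[0,0,0],6],
    [[-14.5,-11,-2],[0,0,0],6],
    [[-14.5,-11,-2],[0,0,0],6],
    [[-14.5,-11,-2],[0,0,0],6],
    [[-14.5,-11,-2],[0,0,0],6],
  ],
)

```text
time_s: 18.9
tcp_pos: [0.4384, 0.1574, 0.2143]
eef_rot: [0.0, 0.999, -0.034, 0.0]
ft_force: [0.7, 0.6, -1.1]
width: 0.0603
gripper_force: 0.0
```

Run:
```python
from h import *
c=grab('top'); d=grab('side'); p=c['pixels'][:,:,::-1]; q=d['pixels'][:,:,::-1]
o=np.zeros((600,800,3),np.uint8)
o[:340,:800]=cv2.resize(p[155:223,270:430],(800,340),interpolation=cv2.INTER_CUBIC)
o[340:,:280]=cv2.resize(p[150:280,130:270],(280,260))
o[340:,290:592]=cv2.resize(q[150:245,215:325],(302,260),interpolation=cv2.INTER_CUBIC)
cv2.imwrite('pics/c4.png',o)
print(proj(c,[[*B(0,y),z] for y in(.084,.028,-.028,-.084) for z in(.008,.043)]).round(1).tolist())
print(proj(d,[[*B(0,y),z] for y in(.084,.028,-.028,-.084) for z in(.008,.043)]).round(1).tolist())
plan()
```

```text
[[317.9, 184.6], [319.0, 181.8], [337.8, 185.6], [339.4, 182.9], [357.7, 186.7], [359.9, 183.9], [377.7, 187.7], [380.5, 185.0]]
[[256.6, 219.4], [256.2, 209.5], [258.1, 206.4], [257.8, 196.6], [259.6, 194.2], [259.3, 184.5], [260.9, 182.7], [260.7, 173.1]]
t 19.0 tcp [0.4386 0.1569 0.2142] yawy -93.9 w 0.0598 F [ 0.5  0.4 -0.2]
```

View pics/c4.png

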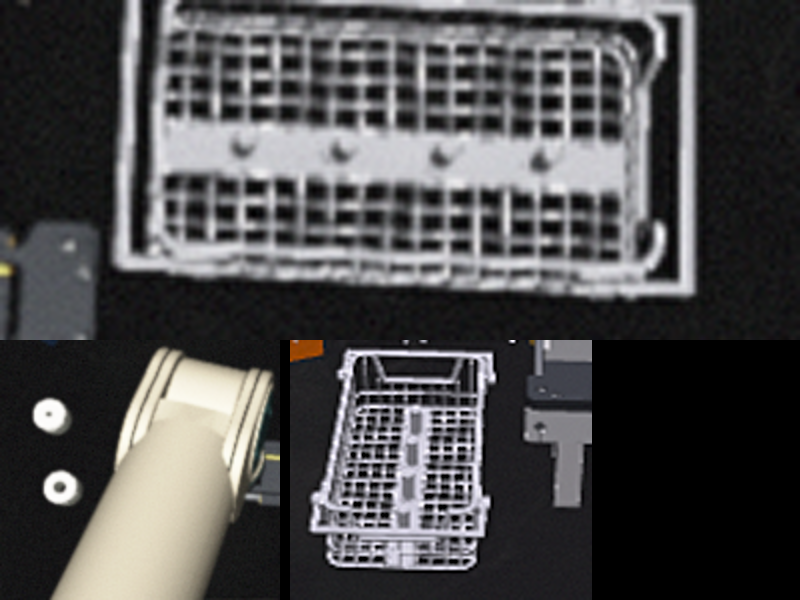

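Both bails are out past the ends. The pins show at (318.6,184.6), (338.2,185.4), (358.2,186.4) and (378.2,187.2), which agrees with the basket estimate to about 1 mm.

```bash
sed -i 's/^C=.*; TH/C=np.array([.566,-.1068]); TH/' h.py
cat >> h.py <<'E'
def sleeve(d,x,y,r=.05):
    W=cloud(d); g=d['pixels'].min(2)
    m=(abs(W[...,0]-x)<r)&(abs(W[...,1]-y)<r)&(W[...,2]>.034)&(W[...,2]<.05)&(g>120)
    v,u=np.nonzero(m); 
    if len(u)<10: return None
    (cx,cy),rr=cv2.minEnclosingCircle(np.c_[u,v].astype(np.float32))
    h=cv2.convexHull(np.c_[u,v].astype(np.int32)); P=ray_plane(d,h.reshape(-1,2),.042)[:,:2]
    (a,b),rad=cv2.minEnclosingCircle((P*1000).astype(np.float32))
    return len(u),np.round([a,b,rad],1)
E
python3 - <<'E'
from h import *
d=grab('side')
for a in((.548,.1964),(.4617,.4088),(.561,.427),(.45,.28)): print(a,sleeve(d,*a))
plan((.548,.1964,.10,-93.8),(.548,.1964,.012,-93.8))
E
```

```text
(0.548, 0.1964) (196, array([548.8, 205.2,  24.3]))
(0.4617, 0.4088) (291, array([465. , 413.4,  23.5]))
(0.561, 0.427) (321, array([564. , 431.6,  22.6]))
(0.45, 0.28) (237, array([454.3, 287.2,  24. ]))
t 19.05 tcp [0.4385 0.1569 0.2141] yawy -93.9 w 0.0603 F [-0.6  0.  -0.5]
[10.65, -4.7, 11.42] [0.0, -0.0, -0.002]
[10.65, -4.7, 20.22] [0.0, -0.0, -0.002]
```

Call:
carry_out(
  motion=[
    [[5,-2.5,5],[0,0,0],6],
    [[10.6,-4.7,10],[0,0,0],6],
    [[10.6,-4.7,11.4],[0,0,0],6],
    [[10.6,-4.7,11.4],[0,0,0],6],
    [[10.6,-4.7,11.4],[0,0,0],6],
    [[10.6,-4.7,14],[0,0,0],6],
    [[10.6,-4.7,17],[0,0,0],6],
    [[10.6,-4.7,19],[0,0,0],6],
    [[10.6,-4.7,20.1],[0,0,0],6],
    [[10.6,-4.7,20.1],[0,0,0],6],
    [[10.6,-4.7,20.1],[0,0,0],6],
    [[10.6,-4.7,20.1],[0,0,0],6],
  ],
)

```text
time_s: 20.25
tcp_pos: [0.5475, 0.198, 0.0147]
eef_rot: [-0.0, 0.999, -0.033, 0.001]
ft_force: [0.7, -0.2, 0.4]
width: 0.0599
gripper_force: 0.0
```

Run:
```python
from h import *
plan((.548,.1964,.012,-93.8))
```

```text
t 20.25 tcp [0.5475 0.198  0.0147] yawy -93.8 w 0.0599 F [ 0.7 -0.2  0.4]
[0.06, 0.15, 0.27] [-0.001, -0.002, 0.0]
```

Call:
carry_out(
  motion=[
    [[0,0.1,0.2],[0,0,0],6],
    [[0,0.1,0.2],[0,0,0],6],
    [[0,0.1,0.2],[0,0,0],0],
    [[0,0.1,0.2],[0,0,0],0],
    [[0,0.1,0.2],[0,0,0],0],
    [[0,0.1,0.2],[0,0,0],0],
    [[0,0.1,0.2],[0,0,0],0],
    [[0,0.1,-1],[0,0,0],0],
    [[0,0.1,-3],[0,0,0],0],
    [[0,0.1,-6],[0,0,0],0],
    [[0,0.1,-10],[0,0,0],0],
    [[0,0.1,-14],[0,0,0],0],
    [[0,0.1,-14],[0,0,0],0],
    [[0,0.1,-14],[0,0,0],0],
  ],
)

```text
time_s: 21.65
tcp_pos: [0.5468, 0.1972, 0.1544]
eef_rot: [-0.001, 0.999, -0.033, 0.001]
ft_force: [0.2, 0.3, -0.9]
width: 0.0406
gripper_force: 30.0
```

Run:
```python
from h import *
for y in(.084,-.028): plan((*B(0,y),.15,-93.8),(*B(0,y),.06,-93.8))
s=ctrl.state(); print(s['joints'].round(2),s['gripper_force'])
```

```text
t 21.65 tcp [0.5468 0.1972 0.1544] yawy -93.8 w 0.0406 F [ 0.2  0.3 -0.9]
[3.92, 21.81, 0.41] [-0.001, -0.001, 0.0]
[3.91, 21.82, 9.41] [-0.001, -0.001, 0.0]
t 21.65 tcp [0.5468 0.1972 0.1544] yawy -93.8 w 0.0406 F [ 0.2  0.3 -0.9]
[3.92, 33.01, 0.4] [-0.001, -0.001, 0.0]
[3.91, 33.02, 9.4] [-0.001, -0.001, 0.0]
[-0.91  0.75  0.88  1.79 -0.7   0.95 -1.37] 29.954971480183303
```

Call:
carry_out(
  motion=[
    [[0.5,4,0],[0,0,0],0],
    [[1,9,0],[0,0,0],0],
    [[1.8,14,0],[0,0,0],0],
    [[2.4,19,0],[0,0,0],0],
    [[3,24,0],[0,0,0],0],
    [[3.5,29,0],[0,0,0],0],
    [[3.9,33,0],[0,0,0],0],
    [[3.9,33,0],[0,0,0],0],
    [[3.9,33,0],[0,0,0],0],
    [[3.9,33,2],[0,0,0],0],
    [[3.9,33,5],[0,0,0],0],
    [[3.9,33,7],[0,0,0],0],
    [[3.9,33,7.5],[0,0,0],0],
    [[3.9,33,7.5],[0,0,0],0],
    [[3.9,33,7.5],[0,0,0],0],
  ],
)

```text
time_s: 23.15
tcp_pos: [0.5642, -0.1344, 0.0788]
eef_rot: [0.0, 0.999, -0.033, 0.0]
ft_force: [0.9, -0.2, -0.3]
width: 0.0408
gripper_force: 30.0
```

Run:
```python
from h import *
y=-.028; plan((*B(0,y),.06,-93.8),(*B(0,y),.021,-93.8))
c=grab('top'); d=grab('side'); p=c['pixels'][:,:,::-1]; q=d['pixels'][:,:,::-1]
o=np.zeros((500,800,3),np.uint8)
o[:,:400]=cv2.resize(p[155:235,320:384],(400,500),interpolation=cv2.INTER_CUBIC)
o[:,400:]=cv2.resize(q[140:240,220:300],(400,500),interpolation=cv2.INTER_CUBIC)
cv2.imwrite('pics/c5.png',o)
```

```text
t 23.15 tcp [ 0.5642 -0.1344  0.0788] yawy -93.7 w 0.0408 F [ 0.9 -0.2 -0.3]
[-0.0, 0.04, 1.88] [0.0, -0.001, 0.001]
[-0.0, 0.04, 5.78] [0.0, -0.001, 0.001]
```

View pics/c5.png

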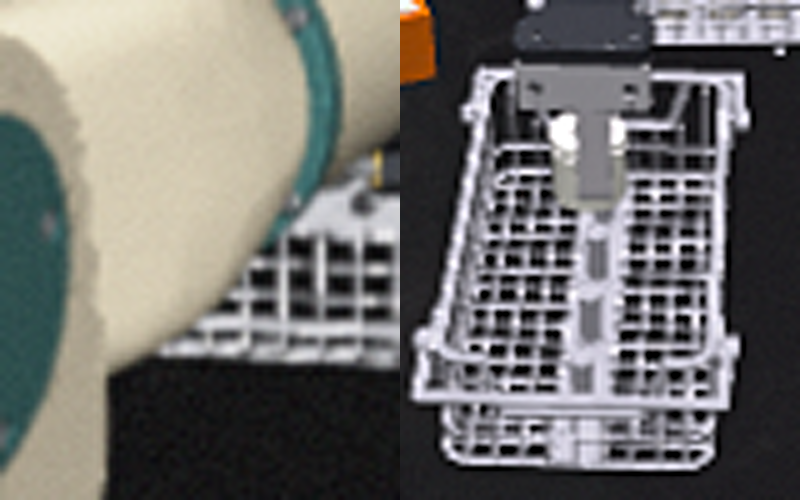

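The side view shows the held sleeve above pin 2, in line with the pin row at crop (596,260), (590,320) and (582,375). The top view is hidden by the arm.

Call:
carry_out(
  motion=[
    [[0,0,1],[0,0,0],0],
    [[0,0,1.9],[0,0,0],0],
    [[0,0,2.4],[0,0,0],0],
    [[0,0,2.7],[0,0,0],0],
    [[0,0,3.0],[0,0,0],0],
    [[0,0,3.0],[0,0,0],0],
  ],
)

```text
time_s: 23.85
tcp_pos: [0.5634, -0.135, 0.0478]
eef_rot: [-0.0, 0.999, -0.033, -0.0]
ft_force: [0.1, -0.3, -1.2]
width: 0.0406
gripper_force: 30.0
```

Call:
carry_out(
  motion=[
    [[0,0,0.8],[0,0,0],0],
    [[0,0,1.6],[0,0,0],0],
    [[0,0,2.2],[0,0,0],0],
    [[0,0,2.6],[0,0,0],0],
    [[0,0,2.7],[0,0,0],0],
    [[0,0,2.7],[0,0,0],0],
  ],
)

```text
time_s: 24.45
tcp_pos: [0.5636, -0.1351, 0.021]
eef_rot: [0.0, 0.999, -0.033, -0.0]
ft_force: [-0.3, -0.1, -0.2]
width: 0.0404
gripper_force: 30.0
```

Call:
carry_out(
  motion=[
    [[0,0,0],[0,0,0],5.2],
    [[0,0,0],[0,0,0],5.2],
    [[0,0,0],[0,0,0],5.2],
    [[0,0,0],[0,0,0],5.2],
    [[0,0,-1],[0,0,0],5.2],
    [[0,0,-4],[0,0,0],5.2],
    [[0,0,-9],[0,0,0],5.2],
    [[0,0,-15],[0,0,0],5.2],
    [[0,0,-17],[0,0,0],6],
    [[-1,-10,-17],[0,0,0],6],
    [[-2,-30,-17],[0,0,0],6],
    [[-2,-30,-17],[0,0,0],6],
    [[-2,-30,-17],[0,0,0],6],
    [[-2,-30,-17],[0,0,0],6],
    [[-2,-30,-17],[0,0,0],6],
    [[-2,-30,-17],[0,0,0],6],
    [[-2,-30,-17],[0,0,0],6],
  ],
)

```text
time_s: 26.15
tcp_pos: [0.5632, 0.167, 0.1915]
eef_rot: [0.0, 1.0, -0.031, 0.0]
ft_force: [0.2, -1.0, 0.1]
width: 0.0601
gripper_force: 0.0
```

Run:
```python
from h import *
c=grab('top'); d=grab('side'); p=c['pixels'][:,:,::-1]; q=d['pixels'][:,:,::-1]
for a in((.4617,.4088),(.561,.427)): print(sleeve(c,*a),sleeve(d,*a))
W=cloud(c); b=B(0,-.028); k=W[(abs(W[...,0]-b[0])<.025)&(abs(W[...,1]-b[1])<.025)&(W[...,2]>.035)&(W[...,2]<.09)]; print('sleeve in basket',len(k),np.median(k,0),b)
plan((.4617,.4088,.19,-93.8),(.4617,.4088,.19,-60))
```

```text
None (291, array([464.2, 413.8,  23.6]))
(80, array([564. , 431. ,  20.1])) (320, array([563.5, 431.5,  22.7]))
sleeve in basket 184 [ 0.56508969 -0.13538594  0.04829117] [ 0.56414433 -0.13473844]
t 26.25 tcp [0.5636 0.1639 0.1918] yawy -93.9 w 0.0596 F [ 0.1 -1.3 -0.2]
[-11.84, -23.73, 0.15] [0.001, -0.001, -0.002]
[-11.84, -23.73, 0.15] [0.001, -0.0, -0.592]
```

Call:
carry_out(
  motion=[
    [[-3,-6,0],[0,0,-0.15],6],
    [[-6,-12,0],[0,0,-0.3],6],
    [[-11.8,-23.7,0],[0,0,-0.5],6],
    [[-11.8,-23.7,0],[0,0,-0.5],6],
    [[-11.8,-23.7,0],[0,0,-0.5],6],
    [[-11.8,-23.7,0],[0,0,-0.5],6],
    [[-11.8,-23.7,0],[0,0,-0.5],6],
    [[-11.8,-23.7,6],[0,0,-0.5],6],
    [[-11.8,-23.7,9],[0,0,-0.5],6],
    [[-11.8,-23.7,9],[0,0,-0.5],6],
    [[-11.8,-23.7,9],[0,0,-0.5],6],
    [[-11.8,-23.7,9],[0,0,-0.5],6],
  ],
)

```text
time_s: 27.45
tcp_pos: [0.4642, 0.409, 0.1037]
eef_rot: [-0.0, 0.977, 0.214, 0.002]
ft_force: [0.4, 0.4, 0.4]
width: 0.0602
gripper_force: 0.0
```

Run:
```python
from h import *
plan((.4617,.4088,.013,-65)); d=grab('side'); print(sleeve(d,.4617,.4088),ctrl.state()['joints'].round(2))
```

```text
t 27.45 tcp [0.4642 0.409  0.1037] yawy -65.3 w 0.0602 F [0.4 0.4 0.4]
[-0.27, -0.09, 9.07] [0.0, -0.004, -0.005]
(281, array([464.2, 413.8,  23.6])) [-1.18  0.82  0.72  1.72 -0.68  0.87 -1.3 ]
```

Call:
carry_out(
  motion=[
    [[-0.2,-0.1,3],[0,0,0],6],
    [[-0.2,-0.1,6],[0,0,0],6],
    [[-0.2,-0.1,8],[0,0,0],6],
    [[-0.2,-0.1,9.1],[0,0,0],6],
    [[-0.2,-0.1,9.1],[0,0,0],6],
    [[-0.2,-0.1,9.1],[0,0,0],6],
    [[-0.2,-0.1,9.1],[0,0,0],0],
    [[-0.2,-0.1,9.1],[0,0,0],0],
    [[-0.2,-0.1,9.1],[0,0,0],0],
    [[-0.2,-0.1,9.1],[0,0,0],0],
    [[-0.2,-0.1,9.1],[0,0,0],0],
  ],
)

```text
time_s: 28.6
tcp_pos: [0.4599, 0.4103, 0.0111]
eef_rot: [-0.0, 0.977, 0.215, 0.001]
ft_force: [-0.5, -0.2, 5.5]
width: 0.0418
gripper_force: 30.0
```

Run:
```python
from h import *
s,p,R=st(); plan((*p[:2],.155,-65),(.5716,.2,.155,-93.8),(*B(0,.084),.155,-93.8))
```

```text
t 28.6 tcp [0.4599 0.4103 0.0111] yawy -65.2 w 0.0418 F [-0.5 -0.2  5.5]
[0.02, -0.01, -14.39] [-0.0, -0.001, -0.003]
[1.32, 23.77, -14.4] [-0.001, -0.001, 0.5]
[-8.05, 44.01, -14.42] [-0.001, -0.001, 0.5]
```

Call:
carry_out(
  motion=[
    [[0,0,-1],[0,0,0],0],
    [[0,0,-4],[0,0,0],0],
    [[0,0,-8],[0,0,0],0],
    [[0,0,-12],[0,0,0],0],
    [[0,0,-14.4],[0,0,0],0],
    [[0,3,-14.4],[0,0,0.05],0],
    [[0,8,-14.4],[0,0,0.15],0],
    [[0.8,13,-14.4],[0,0,0.28],0],
    [[1.1,18,-14.4],[0,0,0.4],0],
    [[1.3,23,-14.4],[0,0,0.5],0],
    [[-1,28,-14.4],[0,0,0.5],0],
    [[-3,33,-14.4],[0,0,0.5],0],
    [[-5.5,38,-14.4],[0,0,0.5],0],
    [[-7,42,-14.4],[0,0,0.5],0],
    [[-8.1,44,-14.4],[0,0,0.5],0],
    [[-8.1,44,-14.4],[0,0,0.5],0],
    [[-8.1,44,-14.4],[0,0,0.5],0],
    [[-8.1,44,-14.4],[0,0,0.5],0],
  ],
)

```text
time_s: 30.4
tcp_pos: [0.5707, -0.0212, 0.154]
eef_rot: [-0.001, 0.999, -0.032, -0.0]
ft_force: [-0.6, 0.8, 0.2]
width: 0.042
gripper_force: 30.0
```

Run:
```python
from h import *
b=B(-.001,.084); plan((*b,.075,-93.8),(*b,.019,-93.8))
```

```text
t 30.4 tcp [ 0.5707 -0.0212  0.154 ] yawy -93.7 w 0.042 F [-0.6  0.8  0.2]
[0.01, 0.19, 7.9] [-0.001, 0.001, 0.002]
[0.01, 0.2, 13.5] [-0.001, 0.001, 0.002]
```

Call:
carry_out(
  motion=[
    [[0,0.1,3],[0,0,0],0],
    [[0,0.1,6],[0,0,0],0],
    [[0,0.1,7.5],[0,0,0],0],
    [[0,0.1,7.9],[0,0,0],0],
    [[0,0.1,7.9],[0,0,0],0],
    [[0,0.1,7.9],[0,0,0],0],
  ],
)

```text
time_s: 31.0
tcp_pos: [0.5715, -0.0242, 0.0762]
eef_rot: [0.0, 0.999, -0.033, 0.001]
ft_force: [0.2, 0.6, -0.0]
width: 0.0418
gripper_force: 30.0
```

Run:
```python
from h import *
b=B(-.001,.084); plan((*b,.075,-93.8),(*b,.019,-93.8))
```

```text
t 31.0 tcp [ 0.5715 -0.0242  0.0762] yawy -93.8 w 0.0418 F [ 0.2  0.6 -0. ]
[-0.1, -0.12, 0.12] [0.0, -0.002, 0.001]
[-0.11, -0.12, 5.72] [0.0, -0.002, 0.001]
```

Call:
carry_out(
  motion=[
    [[-0.1,-0.1,0.8],[0,0,0],0],
    [[-0.1,-0.1,1.6],[0,0,0],0],
    [[-0.1,-0.1,2.1],[0,0,0],0],
    [[-0.1,-0.1,2.5],[0,0,0],0],
    [[-0.1,-0.1,2.9],[0,0,0],0],
    [[-0.1,-0.1,2.9],[0,0,0],0],
  ],
)

```text
time_s: 31.6
tcp_pos: [0.5693, -0.0232, 0.0456]
eef_rot: [-0.0, 0.999, -0.033, -0.0]
ft_force: [0.0, -0.1, 0.0]
width: 0.0418
gripper_force: 30.0
```

Call:
carry_out(
  motion=[
    [[0,0,0.8],[0,0,0],0],
    [[0,0,1.6],[0,0,0],0],
    [[0,0,2.2],[0,0,0],0],
    [[0,0,2.6],[0,0,0],0],
    [[0,0,2.6],[0,0,0],0],
    [[0,0,2.6],[0,0,0],0],
  ],
)

```text
time_s: 32.2
tcp_pos: [0.5697, -0.0233, 0.0201]
eef_rot: [0.0, 0.999, -0.033, 0.0]
ft_force: [0.2, 0.2, -0.7]
width: 0.0418
gripper_force: 30.0
```

Call:
carry_out(
  motion=[
    [[0,0,0],[0,0,0],5],
    [[0,0,0],[0,0,0],5],
    [[0,0,0],[0,0,0],5],
    [[0,0,0],[0,0,0],5],
    [[0,0,-1],[0,0,0],5],
    [[0,0,-4],[0,0,0],5],
    [[0,0,-9],[0,0,0],5],
    [[0,0,-14],[0,0,0],5],
    [[0,0,-16],[0,0,0],3],
    [[0,-10,-16],[0,0,0],3],
    [[0,-16,-16],[0,0,0],3],
    [[0,-16,-16],[0,0,0],3],
    [[0,-16,-16],[0,0,0],3],
    [[0,-16,-16],[0,0,0],3],
  ],
)

```text
time_s: 33.6
tcp_pos: [0.5799, 0.1391, 0.1802]
eef_rot: [-0.0, 1.0, -0.031, -0.0]
ft_force: [0.0, 0.1, 1.1]
width: 0.03
gripper_force: 0.0
```

Run:
```python
from h import *
c=grab('top'); d=grab('side'); p=c['pixels'][:,:,::-1]; q=d['pixels'][:,:,::-1]
o=np.zeros((600,800,3),np.uint8)
o[:340,:800]=cv2.resize(p[155:223,270:430],(800,340),interpolation=cv2.INTER_CUBIC)
o[340:,:260]=cv2.resize(p[150:280,130:260],(260,260))
o[340:,290:592]=cv2.resize(q[150:245,215:325],(302,260),interpolation=cv2.INTER_CUBIC)
cv2.imwrite('pics/c6.png',o)
for y in(.084,-.028):
    W=cloud(c); b=B(0,y); k=W[(abs(W[...,0]-b[0])<.025)&(abs(W[...,1]-b[1])<.025)&(W[...,2]>.035)&(W[...,2]<.09)]; print(len(k),np.median(k,0),b)
plan((*B(0,.150),.15,-93.8),(*B(0,.15),.056,-93.8))
```

```text
183 [ 0.56979303 -0.02369147  0.04887305] [ 0.57156701 -0.02298468]
185 [ 0.56520007 -0.13486986  0.04829075] [ 0.56414433 -0.13473844]
t 33.7 tcp [0.5802 0.1346 0.1807] yawy -93.9 w 0.0304 F [-0.4 -1.3 -0.1]
[0.2, 9.17, 3.08] [0.001, -0.001, -0.002]
[0.19, 9.16, 12.48] [0.001, -0.001, -0.002]
```

View pics/c6.png

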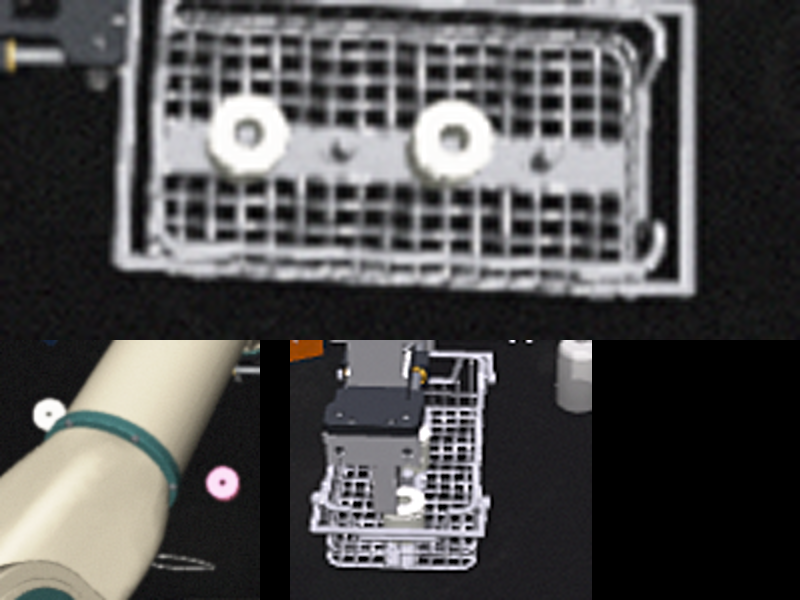

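Both sleeves sit flat with the pins showing in their bores, at crop (248,135) and (452,140). Next I close the left bail.

Call:
carry_out(
  motion=[
    [[0.1,4.5,2],[0,0,0],2.5],
    [[0.1,9.1,3],[0,0,0],2.5],
    [[0.1,9.1,3],[0,0,0],2.5],
    [[0.1,9.1,3],[0,0,0],2.5],
    [[0.1,9.1,3],[0,0,0],2.5],
    [[0.1,9.1,3],[0,0,0],2.5],
    [[0.1,9.1,3],[0,0,0],2.5],
  ],
)

```text
time_s: 34.4
tcp_pos: [0.5754, 0.0466, 0.1503]
eef_rot: [-0.0, 0.999, -0.032, 0.0]
ft_force: [-0.2, -0.1, -0.8]
width: 0.025
gripper_force: 0.0
```

Run:
```python
from h import *
plan((*B(0,.15),.056,-93.8))
W=cloud(grab('top')); b=B(0,.15); k=W[(W[...,0]>.48)&(W[...,0]<.64)&(W[...,1]>.025)&(W[...,1]<.06)&(W[...,2]>.05)&(W[...,2]<.085)]; print(b,len(k)); print(np.polyfit(k[:,0]-b[0],k[:,1],1),np.median(k,0))
```

```text
t 34.4 tcp [0.5754 0.0466 0.1503] yawy -93.7 w 0.025 F [-0.2 -0.1 -0.8]
[0.08, 0.37, 9.43] [-0.0, -0.0, 0.002]
[0.57594109 0.04287022] 131
[0.05117391 0.04295635] [0.52819986 0.04333236 0.06860247]
```

Call:
carry_out(
  motion=[
    [[0,0.25,3],[0,0,0],2.5],
    [[0,0.25,6],[0,0,0],2.5],
    [[0,0.25,8.5],[0,0,0],2.5],
    [[0,0.25,9.4],[0,0,0],2.5],
    [[0,0.25,9.4],[0,0,0],2.5],
    [[0,0.25,9.4],[0,0,0],2.5],
    [[0,0.25,9.4],[0,0,0],0],
    [[0,0.25,9.4],[0,0,0],0],
    [[0,0.25,9.4],[0,0,0],0],
    [[0,0.25,9.4],[0,0,0],0],
  ],
)

```text
time_s: 35.45
tcp_pos: [0.5756, 0.0432, 0.057]
eef_rot: [-0.0, 0.999, -0.033, 0.001]
ft_force: [-0.4, 0.2, 4.5]
width: 0.0058
gripper_force: 30.0
```

Call:
carry_out(
  motion=[
    [[0,0.02,-0.45],[0,0,0],0],
    [[0,0.09,-0.9],[0,0,0],0],
    [[0,0.36,-1.76],[0,0,0],0],
    [[0,0.79,-2.55],[0,0,0],0],
    [[0,1.37,-3.23],[0,0,0],0],
    [[0,2.07,-3.79],[0,0,0],0],
    [[0,2.88,-4.2],[0,0,0],0],
    [[0,3.74,-4.44],[0,0,0],0],
    [[0,4.64,-4.5],[0,0,0],0],
    [[0,5.53,-4.38],[0,0,0],0],
    [[0,6.38,-4.09],[0,0,0],0],
    [[0,7.16,-3.63],[0,0,0],0],
    [[0,7.82,-3.03],[0,0,0],0],
    [[0,8.36,-2.31],[0,0,0],0],
    [[0,8.5,-2.0],[0,0,0],0],
    [[0,8.5,-2.0],[0,0,0],0],
    [[0,8.5,-2.0],[0,0,0],2.5],
    [[0,8.5,-2.0],[0,0,0],2.5],
    [[0,8.5,-2.0],[0,0,0],2.5],
    [[0,8.5,-2.0],[0,0,0],2.5],
  ],
)

```text
time_s: 37.45
tcp_pos: [0.5691, -0.0416, 0.0761]
eef_rot: [0.0, 0.999, -0.033, -0.0]
ft_force: [0.1, -0.6, 0.5]
width: 0.0249
gripper_force: 0.0
```

Run:
```python
from h import *
s,p,R=st()
plan((*p[:2],.165,-93.8),(*B(0,-.15),.165,-93.8))
```

```text
t 37.45 tcp [ 0.5691 -0.0416  0.0761] yawy -93.8 w 0.0249 F [ 0.1 -0.6  0.5]
[-0.0, 0.0, -8.89] [0.0, 0.001, 0.0]
[0.11, 21.53, -8.89] [0.0, 0.001, 0.0]
```

Call:
carry_out(
  motion=[
    [[0,0,-2],[0,0,0],2.5],
    [[0,0,-5],[0,0,0],2.5],
    [[0,0,-8.9],[0,0,0],2.5],
    [[0.1,5,-8.9],[0,0,0],2.5],
    [[0.1,10,-8.9],[0,0,0],2.5],
    [[0.1,15,-8.9],[0,0,0],2.5],
    [[0.1,21.4,-8.9],[0,0,0],2.5],
    [[0.1,21.4,-8.9],[0,0,0],2.5],
    [[0.1,21.4,-8.9],[0,0,0],2.5],
    [[0.1,21.4,-8.9],[0,0,0],2.5],
    [[0.1,21.4,-8.9],[0,0,0],2.5],
    [[0.1,21.4,-8.9],[0,0,0],2.5],
  ],
)

```text
time_s: 38.65
tcp_pos: [0.557, -0.2527, 0.1649]
eef_rot: [-0.001, 1.0, -0.031, -0.0]
ft_force: [0.9, -0.4, -0.1]
width: 0.0252
gripper_force: 0.0
```

Run:
```python
from h import *
plan((*B(0,-.15),.056,-93.8))
c=grab('top');W=cloud(c); b=B(0,-.15); k=W[(W[...,0]>.48)&(W[...,0]<.64)&(W[...,1]>-.275)&(W[...,1]<-.245)&(W[...,2]>.05)&(W[...,2]<.085)]; print(b,len(k)); print(np.polyfit(k[:,0]-b[0],k[:,1],1),np.median(k,0))
b=B(0,.0635); k=W[(abs(W[...,0]-b[0])<.07)&(abs(W[...,1]-b[1])<.012)&(W[...,2]>.075)&(W[...,2]<.1)];print(b,len(k),np.median(k,0))
```

```text
t 38.65 tcp [ 0.557  -0.2527  0.1649] yawy -93.6 w 0.0252 F [ 0.9 -0.4 -0.1]
[-0.07, 0.39, 10.89] [-0.001, 0.0, 0.003]
[ 0.55605891 -0.25647022] 0Traceback (most recent call last):
  File "<stdin>", line 3, in <module>
    raise TypeError("expected non-empty vector for x")
TypeError: expected non-empty vector for x
```

Occluded by the arm. The symmetric left side matched the estimate, so I carry on.

Call:
carry_out(
  motion=[
    [[0,0.25,3],[0,0,0],2.5],
    [[0,0.25,6],[0,0,0],2.5],
    [[0,0.25,9],[0,0,0],2.5],
    [[0,0.25,10.8],[0,0,0],2.5],
    [[0,0.25,10.8],[0,0,0],2.5],
    [[0,0.25,10.8],[0,0,0],2.5],
    [[0,0.25,10.8],[0,0,0],0],
    [[0,0.25,10.8],[0,0,0],0],
    [[0,0.25,10.8],[0,0,0],0],
    [[0,0.25,10.8],[0,0,0],0],
  ],
)

```text
time_s: 39.7
tcp_pos: [0.557, -0.2563, 0.0582]
eef_rot: [-0.001, 0.999, -0.033, 0.001]
ft_force: [0.2, 3.9, 5.9]
width: 0.0059
gripper_force: 30.0
```

Call:
carry_out(
  motion=[
    [[0,-0.02,-0.45],[0,0,0],0],
    [[0,-0.09,-0.9],[0,0,0],0],
    [[0,-0.36,-1.76],[0,0,0],0],
    [[0,-0.79,-2.55],[0,0,0],0],
    [[0,-1.37,-3.23],[0,0,0],0],
    [[0,-2.07,-3.79],[0,0,0],0],
    [[0,-2.88,-4.2],[0,0,0],0],
    [[0,-3.74,-4.44],[0,0,0],0],
    [[0,-4.64,-4.5],[0,0,0],0],
    [[0,-5.53,-4.38],[0,0,0],0],
    [[0,-6.38,-4.09],[0,0,0],0],
    [[0,-7.16,-3.63],[0,0,0],0],
    [[0,-7.82,-3.03],[0,0,0],0],
    [[0,-8.36,-2.31],[0,0,0],0],
    [[0,-8.5,-2.0],[0,0,0],0],
    [[0,-8.5,-2.0],[0,0,0],0],
    [[0,-8.5,-2.0],[0,0,0],2.5],
    [[0,-8.5,-2.0],[0,0,0],2.5],
    [[0,-8.5,-2.0],[0,0,0],2.5],
    [[0,-8.5,-2.0],[0,0,0],2.5],
  ],
)

```text
time_s: 41.7
tcp_pos: [0.5609, -0.1737, 0.077]
eef_rot: [0.0, 0.999, -0.034, -0.001]
ft_force: [-0.9, 0.6, 0.5]
width: 0.0249
gripper_force: 0.0
```

Run:
```python
from h import *
plan((.52,.10,.26,-93.8))
```

```text
t 41.7 tcp [ 0.5609 -0.1737  0.077 ] yawy -93.9 w 0.0249 F [-0.9  0.6  0.5]
[-5.94, -27.02, -18.31] [0.001, 0.001, -0.001]
```

Call:
carry_out(
  motion=[
    [[0,0,-3],[0,0,0],2.5],
    [[0,0,-8],[0,0,0],2.5],
    [[0,0,-13],[0,0,0],3],
    [[-3,-10,-18],[0,0,0],3],
    [[-6,-27,-18],[0,0,0],3],
    [[-6,-27,-18],[0,0,0],3],
    [[-6,-27,-18],[0,0,0],3],
    [[-6,-27,-18],[0,0,0],3],
    [[-6,-27,-18],[0,0,0],3],
    [[-6,-27,-18],[0,0,0],3],
    [[-6,-27,-18],[0,0,0],3],
  ],
)

```text
time_s: 42.8
tcp_pos: [0.5194, 0.1003, 0.2571]
eef_rot: [0.0, 0.999, -0.032, -0.0]
ft_force: [0.0, -0.9, 0.4]
width: 0.0301
gripper_force: 0.0
```

Run:
```python
from h import *
c=grab('top'); d=grab('side'); p=c['pixels'][:,:,::-1]; q=d['pixels'][:,:,::-1]
o=np.zeros((600,800,3),np.uint8)
o[:300,:800]=cv2.resize(p[150:255,260:540],(800,300),interpolation=cv2.INTER_CUBIC)
o[300:,:400]=cv2.resize(p[155:223,290:410],(400,300),interpolation=cv2.INTER_CUBIC)
o[300:,400:]=cv2.resize(q[100:240,180:350],(400,300),interpolation=cv2.INTER_CUBIC)
cv2.imwrite('pics/c7.png',o)
W=cloud(c)
for y in(.0635,-.0635):
    b=B(0,y); k=W[(abs(W[...,0]-b[0])<.07)&(abs(W[...,1]-b[1])<.012)&(W[...,2]>.074)&(W[...,2]<.1)]; print('bar',len(k),(k.mean(0)).round(4),b.round(4))
m=(abs(W[...,0]-.5)<.14)&(abs(W[...,1]+.44)<.1)
for lo,hi in((.025,.065),(.025,.12),(.097,.12)):
    k=W[m&(W[...,2]>lo)&(W[...,2]<hi)]; print(lo,len(k),cv2.minAreaRect((k[:,:2]*1000).astype(np.float32)),k[:,2].max())
m=(W[...,0]>.47)&(W[...,0]<.68)&(W[...,1]<.06)&(W[...,1]>-.26)
k=W[m&(W[...,2]>.06)&(W[...,2]<.1)]; print('basket',cv2.minAreaRect((k[:,:2]*1000).astype(np.float32)))
plan()
```

```text
bar 148 [ 0.5736 -0.0437  0.0852] [ 0.5702 -0.0434]
bar 163 [ 0.5595 -0.1696  0.0847] [ 0.5618 -0.1702]
0.025 1774 ((513.2489624023438, -454.68359375), (164.71932983398438, 250.0286865234375), 89.44197845458984) 0.06470198768452431
0.025 1987 ((513.2489624023438, -454.68359375), (164.71932983398438, 250.0286865234375), 89.44197845458984) 0.1091610497964466
0.097 150 ((500.31610107421875, -438.0647277832031), (100.2253646850586, 11.429168701171875), 0.2733592092990875) 0.1091610497964466
basket ((566.1638793945312, -106.51771545410156), (268.1648864746094, 169.10499572753906), 86.44709777832031)
t 42.9 tcp [0.5197 0.0984 0.2572] yawy -93.9 w 0.0298 F [ 0.  -0.5 -0.6]
```

View pics/c7.png

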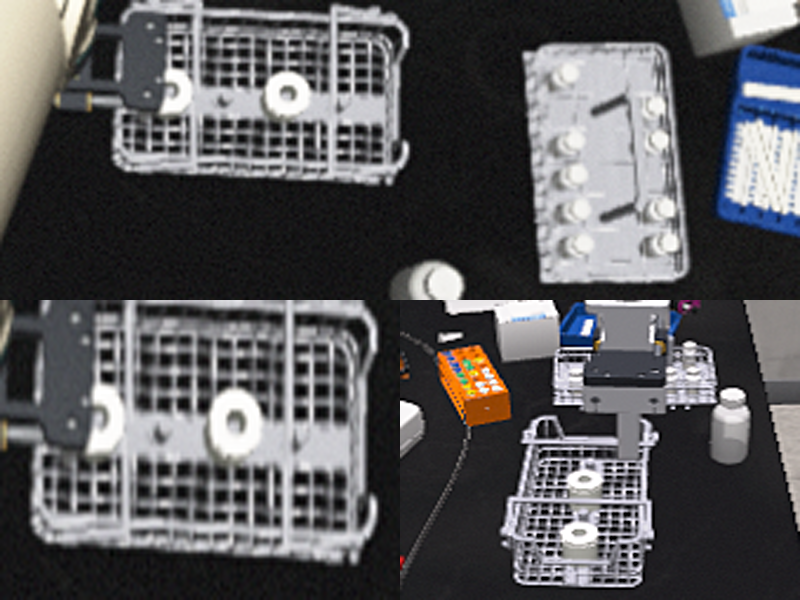

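The bails lie in across the basket, with bars at crop (200,90) and (335,90). Both sleeves are seated and the tray stands upright with its handle at about (632,155). The bottle is still at (440,280).

Run:
```python
from h import *
plan((.53,-.17,.29,-91),(.5003,-.439,.29,-90))
```

```text
t 42.9 tcp [0.5197 0.0984 0.2572] yawy -93.9 w 0.0298 F [ 0.  -0.5 -0.6]
[2.88, 26.71, -3.25] [0.001, -0.0, -0.051]
[1.77, 53.75, -3.22] [0.001, -0.0, -0.069]
```

Call:
carry_out(
  motion=[
    [[1,5,-3],[0,0,0],3],
    [[2,12,-3.2],[0,0,0],3],
    [[2.9,26.7,-3.2],[0,0,-0.05],3],
    [[2.9,26.7,-3.2],[0,0,-0.05],3],
    [[2.9,26.7,-3.2],[0,0,-0.05],3],
    [[2.9,26.7,-3.2],[0,0,-0.05],3],
    [[1.8,53.7,-3.2],[0,0,-0.069],3],
    [[1.8,53.7,-3.2],[0,0,-0.069],3],
    [[1.8,53.7,-3.2],[0,0,-0.069],3],
    [[1.8,53.7,-3.2],[0,0,-0.069],3],
    [[1.8,53.7,-3.2],[0,0,-0.069],3],
    [[1.8,53.7,-3.2],[0,0,-0.069],3],
    [[1.8,53.7,-3.2],[0,0,-0.069],3],
    [[1.8,53.7,-3.2],[0,0,-0.069],3],
    [[1.8,53.7,-3.2],[0,0,-0.069],3],
  ],
)

```text
time_s: 44.4
tcp_pos: [0.5024, -0.4354, 0.289]
eef_rot: [-0.001, 1.0, 0.002, 0.0]
ft_force: [-0.3, 0.7, -0.1]
width: 0.0302
gripper_force: 0.0
```

Run:
```python
from h import *
plan((.5003,-.4387,.084,-90)); print(ctrl.state()['joints'].round(2))
```

```text
t 44.4 tcp [ 0.5024 -0.4354  0.289 ] yawy -89.8 w 0.0302 F [-0.3  0.7 -0.1]
[-0.21, 0.36, 20.5] [-0.001, -0.0, 0.003]
[ 0.24  0.71  0.84  1.37 -0.53  1.3  -0.46]
```

Call:
carry_out(
  motion=[
    [[-0.1,0.25,0],[0,0,0],3],
    [[-0.1,0.25,4],[0,0,0],3],
    [[-0.1,0.25,9],[0,0,0],3],
    [[-0.1,0.25,14],[0,0,0],3],
    [[-0.1,0.25,18],[0,0,0],3],
    [[-0.1,0.25,20.4],[0,0,0],3],
    [[-0.1,0.25,20.4],[0,0,0],3],
    [[-0.1,0.25,20.4],[0,0,0],3],
    [[-0.1,0.25,20.4],[0,0,0],3],
  ],
)

```text
time_s: 45.3
tcp_pos: [0.5023, -0.44, 0.0874]
eef_rot: [0.001, 1.0, 0.002, 0.001]
ft_force: [0.1, 0.2, 0.5]
width: 0.03
gripper_force: 0.0
```

Run:
```python
from h import *
plan((.5003,-.4387,.083,-90))
```

```text
t 45.3 tcp [ 0.5023 -0.44    0.0874] yawy -89.8 w 0.03 F [0.1 0.2 0.5]
[-0.2, -0.13, 0.44] [0.003, -0.002, 0.004]
```

Call:
carry_out(
  motion=[
    [[-0.2,-0.1,0.3],[0,0,0],3],
    [[-0.2,-0.1,0.3],[0,0,0],3],
    [[-0.2,-0.1,0.3],[0,0,0],3],
    [[-0.2,-0.1,0.3],[0,0,0],0],
    [[-0.2,-0.1,0.3],[0,0,0],0],
    [[-0.2,-0.1,0.3],[0,0,0],0],
    [[-0.2,-0.1,0.3],[0,0,0],0],
    [[-0.2,-0.1,0.3],[0,0,0],0],
  ],
)

```text
time_s: 46.1
tcp_pos: [0.4992, -0.4385, 0.0822]
eef_rot: [0.0, 1.0, 0.001, 0.0]
ft_force: [0.4, -0.7, -0.6]
width: 0.0088
gripper_force: 30.0
```

Run:
```python
from h import *
plan((.5003,-.4387,.30,-90),(.553,-.28,.30,-49),(.5677,-.1078,.30,-3.8))
```

```text
t 46.1 tcp [ 0.4992 -0.4385  0.0822] yawy -89.8 w 0.0088 F [ 0.4 -0.7 -0.6]
[0.11, 0.04, -21.78] [0.001, -0.0, 0.003]
[5.43, -15.82, -21.79] [0.001, 0.0, -0.713]
[6.94, -33.04, -21.8] [0.001, 0.0, -1.502]
```

Call:
carry_out(
  motion=[
    [[0,0,-0.5],[0,0,0],0],
    [[0,0,-1.5],[0,0,0],0],
    [[0,0,-3.5],[0,0,0],0],
    [[0,0,-6],[0,0,0],0],
    [[0,0,-9],[0,0,0],0],
    [[0,0,-12],[0,0,0],0],
    [[0,0,-15],[0,0,0],0],
    [[0,0,-18],[0,0,0],0],
    [[0,0,-20],[0,0,0],0],
    [[0,0,-21.3],[0,0,0],0],
    [[0,0,-21.8],[0,0,0],0],
    [[0.4,-1,-21.8],[0,0,-0.04],0],
    [[1,-2.5,-21.8],[0,0,-0.1],0],
    [[1.7,-4.5,-21.8],[0,0,-0.19],0],
    [[2.4,-6.5,-21.8],[0,0,-0.28],0],
    [[3.1,-8.5,-21.8],[0,0,-0.38],0],
    [[3.8,-10.5,-21.8],[0,0,-0.48],0],
    [[4.4,-12.5,-21.8],[0,0,-0.57],0],
    [[5,-14.3,-21.8],[0,0,-0.65],0],
    [[5.4,-15.8,-21.8],[0,0,-0.71],0],
  ],
)

```text
time_s: 48.1
tcp_pos: [0.5529, -0.2769, 0.2986]
eef_rot: [-0.002, 0.936, 0.352, -0.001]
ft_force: [0.4, 0.3, -3.4]
width: 0.0091
gripper_force: 30.0
```

Run:
```python
from h import *
plan((.5677,-.1085,.30,-3.8)); print(ctrl.state()['joints'].round(2),ctrl.state()['gripper_force'])
```

```text
t 48.1 tcp [ 0.5529 -0.2769  0.2986] yawy -48.8 w 0.0091 F [ 0.4  0.3 -3.4]
[12.21, -11.7, -0.1] [-0.003, -0.001, -0.785]
[ 0.02  0.58  0.69  1.49 -0.38  1.21 -0.09] 29.999027252197266
```

Call:
carry_out(
  motion=[
    [[1,-1,0],[0,0,-0.06],0],
    [[2.5,-2.5,0],[0,0,-0.16],0],
    [[4,-3.9,0],[0,0,-0.26],0],
    [[5.5,-5.4,0],[0,0,-0.36],0],
    [[7,-6.9,0],[0,0,-0.46],0],
    [[8.5,-8.3,0],[0,0,-0.55],0],
    [[10,-9.7,0],[0,0,-0.64],0],
    [[11.2,-10.8,0],[0,0,-0.72],0],
    [[12,-11.5,0],[0,0,-0.77],0],
    [[12.2,-11.7,0],[0,0,-0.785],0],
    [[12.2,-11.7,1],[0,0,-0.785],0],
    [[12.2,-11.7,3],[0,0,-0.785],0],
    [[12.2,-11.7,5],[0,0,-0.785],0],
    [[12.2,-11.7,7],[0,0,-0.785],0],
    [[12.2,-11.7,8.5],[0,0,-0.785],0],
    [[12.2,-11.7,9.5],[0,0,-0.785],0],
    [[12.2,-11.7,10],[0,0,-0.785],0],
    [[12.2,-11.7,10],[0,0,-0.785],0],
    [[12.2,-11.7,10],[0,0,-0.785],0],
  ],
)

```text
time_s: 50.0
tcp_pos: [0.5689, -0.1121, 0.2007]
eef_rot: [0.001, 0.733, 0.681, 0.0]
ft_force: [-0.1, 1.5, -5.1]
width: 0.0091
gripper_force: 30.0
```

Run:
```python
from h import *
plan((.5677,-.1085,.175,-3.8))
c=grab('top');d=grab('side')
for n,c in(('top',c),('side',d)):
    W=cloud(c); k=W[(abs(W[...,0]-.567)<.1)&(abs(W[...,1]+.107)<.135)&(W[...,2]>.125)&(W[...,2]<.155)]; print(n,len(k),cv2.minAreaRect((k[:,:2]*1000).astype(np.float32)))
q=d['pixels'][:,:,::-1]; cv2.imwrite('pics/c8.png',cv2.resize(q[120:250,195:325],(600,600),interpolation=cv2.INTER_CUBIC))
```

```text
t 50.0 tcp [ 0.5689 -0.1121  0.2007] yawy -4.2 w 0.0091 F [-0.1  1.5 -5.1]
[0.35, -0.15, 2.57] [0.001, 0.0, -0.007]
top 1406 ((571.3203735351562, -53.60634231567383), (112.8692398071289, 126.77446746826172), 85.96539306640625)
side 1669 ((567.2745971679688, -108.55906677246094), (235.25494384765625, 126.25015258789062), 85.67213439941406)
```

View pics/c8.png

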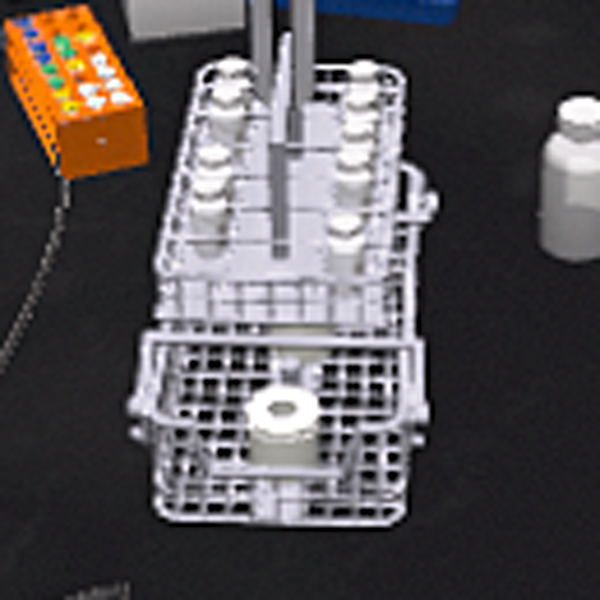

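The tray hangs level above the basket, handle at crop (285,150). The left bail bar lies in at (280,340).

Call:
carry_out(
  motion=[
    [[0.2,-0.1,0.5],[0,0,-0.004],0],
    [[0.2,-0.1,1.2],[0,0,-0.004],0],
    [[0.2,-0.1,1.6],[0,0,-0.004],0],
    [[0.2,-0.1,1.6],[0,0,-0.004],0],
    [[0.2,-0.1,1.6],[0,0,-0.004],0],
    [[0.2,-0.1,1.6],[0,0,-0.004],0],
  ],
)

```text
time_s: 50.7
tcp_pos: [0.5678, -0.1097, 0.1843]
eef_rot: [0.0, 0.731, 0.682, 0.0]
ft_force: [0.3, 0.6, -4.6]
width: 0.0091
gripper_force: 30.0
```

Run:
```python
from h import *
plan((.5677,-.1085,.157,-3.8))
```

```text
t 50.7 tcp [ 0.5678 -0.1097  0.1843] yawy -4.0 w 0.0091 F [ 0.3  0.6 -4.6]
[0.12, -0.02, 2.73] [0.0, 0.0, -0.003]
```

Call:
carry_out(
  motion=[
    [[0.1,0,0.5],[0,0,-0.003],0],
    [[0.1,0,1],[0,0,-0.003],0],
    [[0.1,0,1.4],[0,0,-0.003],0],
    [[0.1,0,1.8],[0,0,-0.003],0],
    [[0.1,0,2.1],[0,0,-0.003],0],
    [[0.1,0,2.3],[0,0,-0.003],0],
    [[0.1,0,2.5],[0,0,-0.003],0],
    [[0.1,0,2.6],[0,0,-0.003],0],
    [[0.1,0,2.7],[0,0,-0.003],0],
    [[0.1,0,2.7],[0,0,-0.003],0],
    [[0.1,0,2.7],[0,0,-0.003],0],
  ],
)

```text
time_s: 51.8
tcp_pos: [0.5678, -0.1086, 0.1573]
eef_rot: [0.0, 0.73, 0.683, 0.0]
ft_force: [0.3, 1.2, -5.3]
width: 0.0092
gripper_force: 30.0
```

Call:
carry_out(
  motion=[
    [[0,0,0.1],[0,0,0],0],
    [[0,0,0.15],[0,0,0],0],
    [[0,0,0.2],[0,0,0],0],
    [[0,0,0.25],[0,0,0],0],
    [[0,0,0.25],[0,0,0],0],
    [[0,0,0.25],[0,0,0],0],
  ],
)

```text
time_s: 52.4
tcp_pos: [0.5681, -0.1086, 0.1569]
eef_rot: [0.0, 0.73, 0.683, 0.001]
ft_force: [-4.4, 1.5, 11.9]
width: 0.0089
gripper_force: 30.0
```

Contact came at the seated height. I release and back off.

Call:
carry_out(
  motion=[
    [[0,0,0],[0,0,0],3],
    [[0,0,0],[0,0,0],3],
    [[0,0,0],[0,0,0],3],
    [[0,0,0],[0,0,0],3],
    [[0,0,-1],[0,0,0],3],
    [[0,0,-4],[0,0,0],3],
    [[0,0,-9],[0,0,0],3],
    [[0,0,-14],[0,0,0],3],
    [[15,0,-14],[0,0,0],3],
    [[30,-10,-14],[0,0,0],3],
    [[30,-10,-14],[0,0,0],3],
    [[30,-10,-14],[0,0,0],3],
    [[30,-10,-14],[0,0,0],3],
    [[30,-10,-14],[0,0,0],3],
    [[30,-10,-14],[0,0,0],3],
    [[30,-10,-14],[0,0,0],3],
    [[30,-10,-14],[0,0,0],3],
  ],
)

```text
time_s: 54.1
tcp_pos: [0.4881, 0.1965, 0.2951]
eef_rot: [0.001, 0.73, 0.683, 0.0]
ft_force: [-0.6, -0.9, -0.3]
width: 0.03
gripper_force: 0.0
```

Run:
```python
from h import *
plan()
c=grab('top');d=grab('side')
W=cloud(c); m=(W[...,0]>.46)&(W[...,0]<.68)&(W[...,1]<.06)&(W[...,1]>-.26)
for lo,hi in((.066,.095),(.1,.14),(.172,.2)):
    k=W[m&(W[...,2]>lo)&(W[...,2]<hi)]; print(lo,len(k),cv2.minAreaRect((k[:,:2]*1000).astype(np.float32)),np.median(k[:,2]))
p=c['pixels'][:,:,::-1];q=d['pixels'][:,:,::-1]
o=np.zeros((600,800,3),np.uint8)
o[:,:400]=cv2.resize(q[135:245,210:300],(400,600)[:2],interpolation=cv2.INTER_CUBIC)
o[:300,400:]=cv2.resize(p[140:230,290:410],(400,300),interpolation=cv2.INTER_CUBIC)
o[300:,400:]=cv2.resize(p[140:280,130:430],(400,300),interpolation=cv2.INTER_CUBIC)
cv2.imwrite('pics/c9.png',o)
```

```text
t 54.1 tcp [0.4881 0.1965 0.2951] yawy -3.8 w 0.03 F [-0.6 -0.9 -0.3]
0.066 2899 ((565.953125, -106.63468933105469), (268.1658935546875, 168.7256317138672), 86.5140380859375) 0.08860046638094368
0.1 1750 ((565.984130859375, -105.99534606933594), (224.80029296875, 126.76019287109375), 86.20698547363281) 0.1149500585251621
0.172 159 ((565.2876586914062, -104.45936584472656), (98.30278015136719, 10.09174633026123), 86.13480377197266) 0.1777581686903647
```

View pics/c9.png

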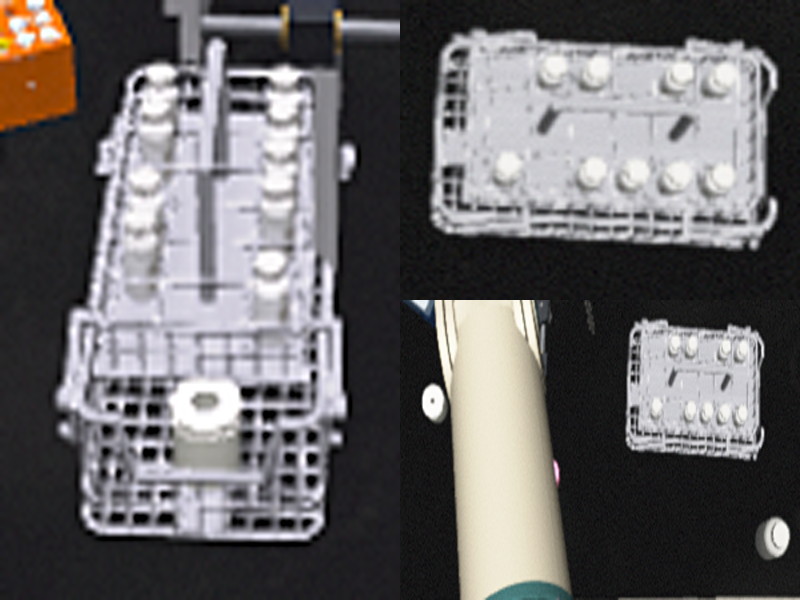

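The tray is seated square: its centre is about 1.5 mm from the starting one, at the same yaw and height. The left sleeve shows on its pin at crop (207,405), and the bottle stands at (775,540).

```bash
python3 -c "
from bench import ctrl
print(ctrl.job_done())"
```

```text
the job is handed in; nothing more can be done
None
```

The job is handed in at about 54 s: both wide sleeves present are down on pins 2 and 4, the bails are swung in, and the tray is back on them, square and seated; I left the narrow sleeves and the bottle alone, and the hand-in call returned no verdict.

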